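# Fit the work lamp's battery packs, snap its cover shut and stand it up

## Task

Get the rechargeable work lamp ready for the bench: it lies on its face with its battery box open. Put every battery pack that lies on the bench into a free pocket of the box, finger grip up and flat on the pocket's floor, set the cover on the box and press its six tabs down one after another until each has snapped home; then fold the wire kickstand fully out and stand the lamp up on its lower edge, leaning back on the kickstand. Leave the other things on the bench where they are.

Things in the scene. Friction and masses are not known exactly. Their poses are not given: they have to be found in the camera images.
- lamp: Flat black LED work lamp, at first lying on its face, back up; loose, 0.46 kg empty. Origin: centre of the front face (on the bench). z points out of the back (up at first), -x to the top edge with the carrying handle, +x to the lower edge, on which it shall stand. Slab 146 (x) x 168 (y) x 14 mm (z 0 to 14), with the battery box on its back.
- bay (a point): Centre of the battery box's floor, lamp frame (-15, 0, 14) mm, axes as the lamp's. Box outside 82 (x) x 146 (y), walls 4 thick, top at lamp z = 30. Two ribs 10 high part it into three pockets of 74 (x) x 43.5 (y), centred at y = -47, 0, 47; any pack fits any pocket, either end first. Under each tab a fixed catch ridge on the wall's outside, lamp z = 20 to 24.
- handle_mid (a point): Middle of the carrying handle's round bar: 14 mm thick, 72 long, parallel to the lamp's y, lamp frame (-110, 0, 22) mm, 30 mm of free space between bar and slab; carried by arms at y = -47 and 47. The slab's lower edge is 183 mm from the bar. In a light grip the bar can turn between the fingers.
- kickstand (a joint): Kickstand angle, rad: 0 folded, 0.56 fully out, against its stop. A U of steel wire round the lamp, hinged at both sides; its foot bar rises off the lamp's back as it opens. Stays where left (friction 0.12 N m). On the opened stand the lamp leans back about 20 degrees beyond upright, its front facing partly up.
- kick_bar (a point): Middle of the kickstand's foot bar: rubber sleeve 11 mm thick, 100 long, parallel to the lamp's y. Folded it is at lamp frame (69, 0, 25) mm, 5 mm clear of the slab; it moves on an arc of radius 97 mm about kick_hinge. The bar can turn between the fingers.
- kick_hinge (a point): Middle of the kickstand's hinge line, lamp frame (-27, 0, 8) mm; the line is parallel to the lamp's y.
- cover: Grey cover, a shallow box open below, 94 (x) x 158 (y) mm, top at z = 33. Origin: centre of its underside. Finger grip on top in the middle: 14 (x) x 74 (y), z 33 to 49. It goes over the box's walls and sits on them, either way round, x along the lamp's x (play 2.7 mm at its flared mouth, 0.6 inside); seated, its origin is at lamp z = 15. Six snap tabs round its rim. 0.23 kg.
- tab_1 (a point): Middle of the top of snap tab 1's thumb pad (17 x 24 mm), cover frame (-39, 48, 43) mm while up. With the cover seated, push it straight down 8 mm: its hook snaps under the ridge (about 9 to 12 N) and holds it down; let go too early, it springs back. On the seated cover it is at lamp z = 58.5 mm when up, 51 when snapped.
- tab_2 (a point): Same for tab 2, cover frame (-39, -48, 43) mm while up.
- tab_3 (a point): Same for tab 3, cover frame (0, -71, 43) mm while up.
- tab_4 (a point): Same for tab 4, cover frame (39, -48, 43) mm while up.
- tab_5 (a point): Same for tab 5, cover frame (39, 48, 43) mm while up.
- tab_6 (a point): Same for tab 6, cover frame (0, 71, 43) mm while up.
- pack_1: Flat black rechargeable battery pack (two or three of them are there), 70 (x) x 40 (y) x 18 mm, with a finger grip to pinch in the middle of its top, 46 (x) x 18 (y) mm, z 18 to 28. Origin: centre of its underside. 75 g.
- pack_2: Flat black rechargeable battery pack (two or three of them are there), 70 (x) x 40 (y) x 18 mm, with a finger grip to pinch in the middle of its top, 46 (x) x 18 (y) mm, z 18 to 28. Origin: centre of its underside. 75 g.
- pack_3: Flat black rechargeable battery pack (two or three of them are there), 70 (x) x 40 (y) x 18 mm, with a finger grip to pinch in the middle of its top, 46 (x) x 18 (y) mm, z 18 to 28. Origin: centre of its underside. 75 g.
- glue_bottle: White glue bottle, 60 mm thick, 204 tall; leave alone. Origin: under its centre.
- brad_box: Blue carton, 57 x 92 x 41 mm; leave alone.
- wax_tin: Round tin, 71 mm across, 74 tall; leave alone.
Not all that is in view belongs to the job. Leave any red look-alike of the pack_3 alone.

How it is judged:
On the way, in this order (a step that is already met when the one before it is completed fails the run):
1. every battery pack present lies flat in a pocket of the battery box (x of pack_1 in the frame of bay between -0.008 and 0.008 m and y of pack_1 in the frame of bay between -0.054 and 0.054 m and z of pack_1 in the frame of bay between -0.004 and 0.005 m and angle between the z axis of each of pack_1, pack_2, pack_3 and the z axis of lamp, either way round below 0.15 rad and x of pack_2 in the frame of bay between -0.008 and 0.008 m and y of pack_2 in the frame of bay between -0.054 and 0.054 m and z of pack_2 in the frame of bay between -0.004 and 0.005 m and x of pack_3 in the frame of bay between -0.008 and 0.008 m and y of pack_3 in the frame of bay between -0.054 and 0.054 m and z of pack_3 in the frame of bay between -0.004 and 0.005 m), for 0.2 s.
2. the cover is on and all six tabs have snapped home (z of each of tab_1, tab_2, tab_3, tab_4, tab_5, tab_6 in the frame of lamp below 0.0535 m and x of cover in the frame of bay between -0.006 and 0.006 m and y of cover in the frame of bay between -0.006 and 0.006 m), for 0.2 s.
At the end, for the whole second after the job is handed in: Every pack present is in the box (within 8 mm of its floor), all six tabs are home (within 3 mm), the kickstand is out beyond 0.50 rad, and the lamp stands at rest on its lower edge, leaning back 13 to 30 degrees past upright with the kickstand's foot bar on the bench (all of step 2 and x of pack_1 in the frame of bay between -0.008 and 0.008 m and y of pack_1 in the frame of bay between -0.054 and 0.054 m and z of pack_1 in the frame of bay between -0.004 and 0.008 m and angle between the z axis of each of pack_1, pack_2, pack_3 and the z axis of lamp, either way round below 0.15 rad and x of pack_2 in the frame of bay between -0.008 and 0.008 m and y of pack_2 in the frame of bay between -0.054 and 0.054 m and z of pack_2 in the frame of bay between -0.004 and 0.008 m and x of pack_3 in the frame of bay between -0.008 and 0.008 m and y of pack_3 in the frame of bay between -0.054 and 0.054 m and z of pack_3 in the frame of bay between -0.004 and 0.008 m and value of joint kickstand above 0.5 rad and angle between lamp's own z axis and vertical between 1.8 and 2.1 rad and height (world z) of kick_bar below 0.014 m and height (world z) of handle_mid above 0.14 m and linear speed of lamp below 0.02 m/s and angular speed of lamp below 0.1 rad/s); the robot touches nothing.
It fails at once if another thing on the bench (glue bottle, carton, tin) is moved more than 3 cm (distance of any of glue_bottle, brad_box, wax_tin from where it was at the start of the episode above 0.03 m).
Of pack_1, pack_2, pack_3 only 2 to 3 are there at a start; the rules pass over those that are not, and their reading is None.
At some moment in a run one of pack_1, pack_2, pack_3, cover may be knocked a few centimetres aside while the robot is not near it.
Once in a run the grip may slacken for a moment while it holds something.
It also fails if it takes over 210 s, if anything falls off the work surface, if the arm or the gripper's body presses on something with over 40 N, if the wrist force passes 120 N, or if a joint passes its speed limit or range.

## Robot

A 6-joint arm with a two-finger parallel gripper is mounted at the origin on a cart in front of the work surface, level with it; the furniture and walls round the work are solid. World frame = base frame: x ahead of the robot, y to its left, z up, the work surface at z = 0. Lengths are in m, angles in rad, forces in N, time in s.
With the tool pointing down it reaches from about 0.35 to 0.775 m from the base axis. Payload 5.5 kg.
Tool frame: the origin (TCP) lies midway between the tips of the shut fingers; the grasp point (between the pads) lies 19 mm behind it; z points along the fingers, y is the line along which they close (so a half turn about z gives the same grasp; the last joint's range is limited). The gripper opens to 85 mm and grips with 20 to 120 N. Pads are 22 mm wide; open, the fingers measure 114 mm over their backs; the gripper's body (76 mm by 85 mm) begins 54 mm behind the grasp point. The pads swing forward as they close: fully open they stand 13 mm farther back than shut.
Start: joints at [-1.254, 0.313, 0.046, 1.304, 0, 1.431], TCP at [0.254, -0.516, 0.231] pointing down, gripper open.
Joint ranges: [-2.76, 2.76], [-0.86, 1.69], [-1.03, 1.26], [-2.2, 2.34], [-1.47, 1.5], [-3.14, 3.14]. Speed limits (rad/s): [2.57, 2.57, 3.14, 3.14, 3.14, 3.14].

## Interface

Orientations are given as a unit quaternion [w, x, y, z].
In Python, from workcell import telemetry, imaging, env gives the robot as it stands. The module is installed in compiled form; this text tells all that it offers.
- The arm moves only by the tool step_arm, never from a script. Its argument "moves" is a list of rows, each a list of 3 entries, a list of its own where there are three numbers: the shift along the tool's x, y, z in mm, then the turn, a rotation vector about the tool's x, y, z in rad, then the finger opening in mm, from 0 to 85.4. A call has 1 to 8 rows; each row is the pose to reach, as a shift and turn from the pose commanded when the call began, along the tool's axes at that moment; what a row does not reach only later rows make up. A row lasts 1/12 s, in which the tool goes at most 41.7 mm and 7.16 degrees, less where a joint would pass 70% of its speed; a pose out of reach is approached as far as the arm can. A call with a gripper value outside its range is refused whole. The fingers move at their own pace and stop on an object; "grip_force" is the grip in N (left out, the last holds). Time passes only in rows, so rows that repeat a pose let the fingers close. It gives the time, the measured TCP pose, the force, the opening and the grip force at its end, in the units of the state.
- telemetry.get_state(): the state, without advancing time (a new reading comes with each control period).
- imaging.read_camera(name): name is "scene" or "top" or "wrist"; returns the picture (480x640x3 uint8, red, green, blue); there is no depth.
- imaging.camera_params(name): a dict with "camera_matrix" (3x3 intrinsics, pixels), "D" ([k1, k2, p1, p2, k3] as OpenCV has them; the pictures are not rectified), "pose" (4x4, takes a point from camera to world coordinates). Camera axes: x right, y up, looking along -z (the intrinsics and any distortion apply to the point x, -y, -z); pixel columns grow to the right and rows downward; lengths in m; the calibration is good to about 2 mm. A picture is of the moment at which its call begins: read the wrist's pose just before it. camera_params takes no time and is no camera call; for the wrist camera it gives the pose at the moment of the call.
- env.hand_in(): hands the job in; it is judged then, once.
The state is a dict: "clock": time; "joint_pos": joint angles; "qvel": joint speeds; "tau": joint torques, N m; "tcp_pos": TCP position; "orientation": TCP orientation; "wrist_force": force on the tool from outside, world axes, zero at the start; "ft_torque": the same for the moment, N m; "finger_gap": finger opening in m; "grip_force": force on a finger pad.
Only numpy, scipy, OpenCV 4.12 (cv2) and the standard library are available. Lean on these libraries where they do the work, as an engineer would, in place of code of your own. Each camera call takes 0.05 s, during which the arm holds its last target. There are 200 camera calls.

## Working session

There is one attempt and no reset: what is moved stays moved. The work goes in short steps, Python scripts to look and compute and a tool call to move; the robot and the scene stay as the last step left them, time stands still between calls to the robot, and variables do not carry over. Pictures are saved under pics/ and viewed, at most 14 in all, crops included, and the job is handed in when it is done.

Besides the shell and the picture viewer there is one more tool, called after "Call:" as a command line: name --argument value ..., lists and objects as JSON in quotes. step_arm: Moves the arm, as the interface text tells. Its arguments: {"type":"object","properties":{"moves":{"type":"array"},"grip_force":{"type":"number"}},"required":["moves"]}

```bash
mkdir -p pics; cat > h.py <<'E'
import numpy as np, cv2
from workcell import telemetry, imaging, env
from scipy.spatial.transform import Rotation as R
def shot(n,f=None):
    P=imaging.camera_params(n); im=imaging.read_camera(n)
    if f: cv2.imwrite('pics/'+f,im[:,:,::-1])
    return im,P
def ray(P,uv):
    K=np.array(P['camera_matrix'],float);D=np.array(P['D'],float);T=np.array(P['pose'],float)
    p=cv2.undistortPoints(np.array(uv,float).reshape(-1,1,2),K,D).reshape(-1,2)
    d=np.c_[p[:,0],-p[:,1],-np.ones(len(p))]@T[:3,:3].T
    return T[:3,3],d
def onz(P,uv,z):
    o,d=ray(P,uv); z=np.broadcast_to(z,(len(d),)); s=(z-o[2])/d[:,2]
    return o+d*s[:,None]
def proj(P,X):
    K=np.array(P['camera_matrix'],float);D=np.array(P['D'],float);T=np.array(P['pose'],float)
    c=(np.array(X,float).reshape(-1,3)-T[:3,3])@T[:3,:3]; c=c*[1,-1,-1]
    return cv2.projectPoints(c,np.zeros(3),np.zeros(3),K,D)[0].reshape(-1,2)
def tool():
    s=telemetry.get_state(); q=s['orientation']
    return np.array(s['tcp_pos']),R.from_quat([q[1],q[2],q[3],q[0]])
def goto(p,Rt=None):
    """print shift (mm) and turn in tool axes to reach p, Rt"""
    t,r=tool(); print('shift',np.round(r.inv().apply(np.array(p)-t)*1e3,1), 'turn', None if Rt is None else np.round((r.inv()*Rt).as_rotvec(),3))
def down(yaw):
    """tool pointing down, tool y axis (closing) at angle yaw in the world"""
    y=np.array([np.cos(yaw),np.sin(yaw),0]);z=np.array([0,0,-1.]);x=np.cross(y,z)
    return R.from_matrix(np.c_[x,y,z])
E
python3 - <<'E'
from h import *
s=telemetry.get_state(); print(s)
for n in('top','scene','wrist'):
    im,P=shot(n,n+'0.png'); print(n,np.round(P['pose'],3).tolist(),P['camera_matrix'],P['D'])
E
```

```text
{'clock': 0.0, 'joint_pos': array([-1.25358209e+00,  3.13997421e-01,  4.49783877e-02,  1.30355965e+00,
       -2.37853828e-05,  1.43125261e+00]), 'qvel': array([-0.00123671, -0.00062354,  0.00054047,  0.00210613, -0.00019296,
        0.00028776]), 'tau': array([ 3.58261068e-04, -4.80627429e+01,  2.98533082e+01,  1.94905023e-02,
       -7.54161738e-05, -1.16024020e-05]), 'tcp_pos': array([ 0.25345653, -0.51557359,  0.23041029]), 'orientation': array([-8.86606541e-04,  9.74034283e-01,  2.26398809e-01, -9.09095370e-05]), 'wrist_force': array([-0.44423743,  0.19311359,  0.34674426]), 'ft_torque': array([-0.0371612 ,  0.0288138 , -0.04893865]), 'grip_force': 0.0, 'finger_gap': 0.08521562132833384}
top [[-0.022, 0.987, -0.16, 0.4], [-1.0, -0.021, 0.005, -0.163], [0.002, 0.16, 0.987, 1.049], [0.0, 0.0, 0.0, 1.0]] [[462.4221094    0.         323.78144042]
 [  0.         462.4221094  235.08049221]
 [  0.           0.           1.        ]] [-0.11177017  0.          0.          0.          0.        ]
scene [[-0.502, -0.606, 0.617, 1.108], [0.865, -0.345, 0.365, 0.162], [-0.009, 0.717, 0.697, 0.701], [0.0, 0.0, 0.0, 1.0]] [[507.40378799   0.         315.52604071]
 [  0.         507.40378799 243.77128587]
 [  0.           0.           1.        ]] [-0.13909904  0.          0.          0.          0.        ]
wrist [[0.442, 0.86, 0.256, 0.318], [-0.897, 0.424, 0.125, -0.483], [-0.001, -0.285, 0.959, 0.374], [0.0, 0.0, 0.0, 1.0]] [[427.47895597   0.         313.12956635]
 [  0.         427.47895597 237.36704064]
 [  0.           0.           1.        ]] [0.03270125 0.         0.         0.         0.        ]
```

View pics/top0.png

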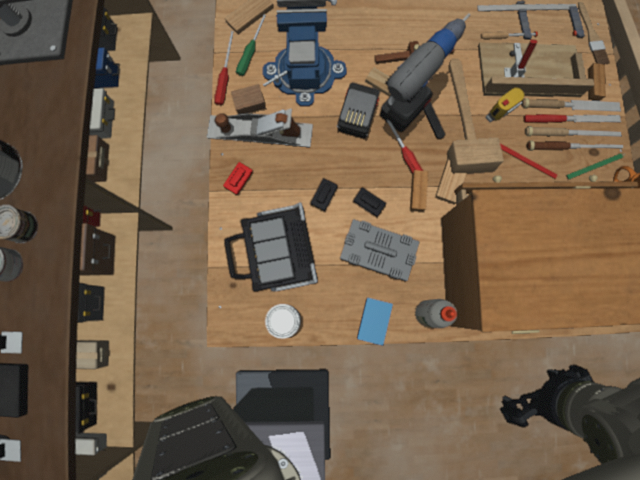

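View pics/scene0.png

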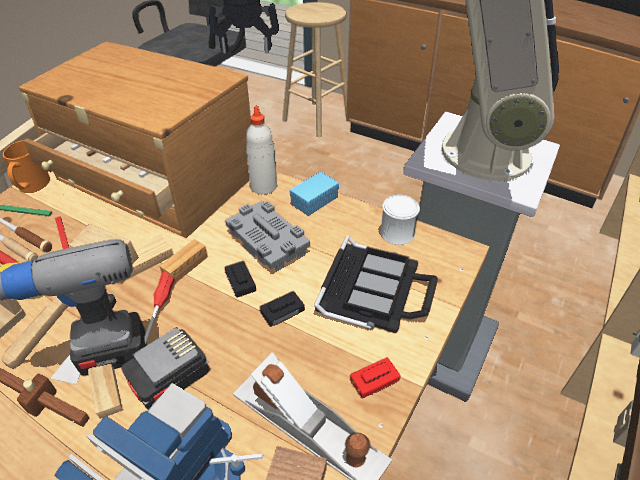

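The top view shows two packs at (323,194) and (369,202) and the cover at (380,249). The lamp is at (270,248) with its handle to the left (+y). The red decoy is at (237,178), the tin at (283,321), the carton at (375,321) and the bottle at (437,314).

```bash
python3 - <<'E'
from h import *
im=cv2.imread('pics/top0.png')[:,:,::-1]; P=imaging.camera_params('top')
hsv=cv2.cvtColor(im,cv2.COLOR_RGB2HSV)
def blobs(m,box,amin):
    x0,y0,x1,y1=box; k=np.zeros_like(m); k[y0:y1,x0:x1]=m[y0:y1,x0:x1]
    cs,_=cv2.findContours(k,cv2.RETR_EXTERNAL,cv2.CHAIN_APPROX_NONE)
    return [c for c in cs if cv2.contourArea(c)>amin]
S,V=hsv[...,1],hsv[...,2]
dark=((V<75)).astype('uint8'); gray=((S<50)&(V>75)&(V<190)).astype('uint8')
def show(name,m,box,amin,z):
    for c in blobs(m,box,amin):
        w=onz(P,c.reshape(-1,2),z)[:,:2].astype('f4')*1e3
        r=cv2.minAreaRect(w); b=cv2.boxPoints(r)
        e=b[1]-b[0]; f=b[2]-b[1]; L=e if np.hypot(*e)>np.hypot(*f) else f
        print(name,np.round(r[0],1),np.round(r[1],1),'longaxis deg',round(np.degrees(np.arctan2(L[1],L[0])),1),c.reshape(-1,2).mean(0).round())
show('pack',dark,(305,172,392,220),150,.014)
show('cover',gray,(335,212,425,285),500,.033)
show('floor',gray,(245,210,305,290),150,.014)
show('lampdark',dark,(220,200,320,295),500,.02)
show('blue',((hsv[...,0]>95)&(hsv[...,0]<125)&(S>100)).astype('uint8'),(350,290,400,350),100,.041)
E
```

```text
pack [ 642.5 -274.2] [67.3 39.4] longaxis deg 54.3 [369. 202.]
pack [ 662.8 -170.5] [39.3 69.6] longaxis deg -28.3 [324. 195.]
cover [ 530.5 -292.6] [161.9  97.6] longaxis deg 70.0 [380. 250.]
floor [490.7 -57.3] [44.2 75.4] longaxis deg -79.8 [275. 270.]
floor [537.4 -49.1] [43.5 74.3] longaxis deg -79.8 [271. 250.]
floor [583.8 -40.7] [43.2 74.5] longaxis deg -80.2 [267. 229.]
lampdark [534.8 -42.8] [168.6 189.2] longaxis deg -79.1 [271. 250.]
blue [ 373.  -273.3] [55.7 89.4] longaxis deg -15.5 [374. 321.]
```

```bash
cat >> h.py <<'E'
def plan(*w):
    """legs through (x,y,z mm, yaw deg of closing axis), from here"""
    t,r=tool()
    for a in w:
        q=down(np.radians(a[3])); p=np.array(a[:3])/1e3
        print(a,'shift',np.round(r.inv().apply(p-t)*1e3,1),'turn',np.round((r.inv()*q).as_rotvec(),3)); t,r=p,q
E
python3 - <<'E'
from h import *
print(np.degrees(np.arctan2(*tool()[1].as_matrix()[:2,1][::-1])))
plan((254,-516,340,-63.8),(480,-380,300,-50),(630,-274,150,-35.7))
P=imaging.camera_params('top'); print(onz(P,[[447,313],[437,320],[283,321]],[.2,.0,.07]))
E
```

```text
-63.828034779306236
(254, -516, 340, -63.8) shift [   0.3    0.4 -109.4] turn [-0.001 -0.    -0.   ]
(480, -380, 300, -50) shift [262.8 -22.2  40. ] turn [ 0.     0.    -0.241]
(630, -274, 150, -35.7) shift [183.   15.2 150. ] turn [ 0.    0.   -0.25]
[[ 0.38815601 -0.38999806  0.2       ]
 [ 0.37049185 -0.41967416  0.        ]
 [ 0.37844602 -0.07899838  0.07      ]]
```

Call:
step_arm --moves '[[[0, 0, -110], [0, 0, 0], 60], [[0, 0, -110], [0, 0, 0], 60], [[0, 0, -110], [0, 0, 0], 60], [[0, 0, -110], [0, 0, 0], 60]]' --grip_force 40

```text
clock: 0.48
tcp_pos: [0.2541, -0.5177, 0.3476]
orientation: [0.005, 0.974, 0.226, 0.0]
wrist_force: [0.5, 0.5, 1.1]
finger_gap: 0.0598
grip_force: 0.0
```

Call:
step_arm --moves '[[[263, -22, 40], [0, 0, -0.24], 50], [[263, -22, 40], [0, 0, -0.24], 50], [[263, -22, 40], [0, 0, -0.24], 50], [[263, -22, 40], [0, 0, -0.24], 50], [[263, -22, 40], [0, 0, -0.24], 50], [[263, -22, 40], [0, 0, -0.24], 50], [[263, -22, 40], [0, 0, -0.24], 50], [[263, -22, 40], [0, 0, -0.24], 50]]'

```text
clock: 1.15
tcp_pos: [0.4828, -0.3772, 0.2993]
orientation: [-0.001, 0.939, 0.344, -0.0]
wrist_force: [-0.3, -0.5, 0.8]
finger_gap: 0.0499
grip_force: 0.0
```

Call:
step_arm --moves '[[[183, 15, 130], [0, 0, -0.25], 50], [[183, 15, 130], [0, 0, -0.25], 50], [[183, 15, 130], [0, 0, -0.25], 50], [[183, 15, 130], [0, 0, -0.25], 50], [[183, 15, 130], [0, 0, -0.25], 50], [[183, 15, 130], [0, 0, -0.25], 50], [[183, 15, 130], [0, 0, -0.25], 50]]'

```text
clock: 1.73
tcp_pos: [0.6299, -0.2717, 0.1669]
orientation: [-0.003, 0.889, 0.457, -0.002]
wrist_force: [-0.2, 0.4, 0.2]
finger_gap: 0.0502
grip_force: 0.0
```

```bash
python3 - <<'E'
from h import *
s=telemetry.get_state(); print(np.round(s['joint_pos'],3),s['tcp_pos'])
im,P=shot('wrist','w1.png'); im,P=shot('top','t1.png')
E
```

```text
[-0.524  0.561  0.269  1.285  0.     1.667] [ 0.62986491 -0.27172343  0.16685922]
```

View pics/w1.png

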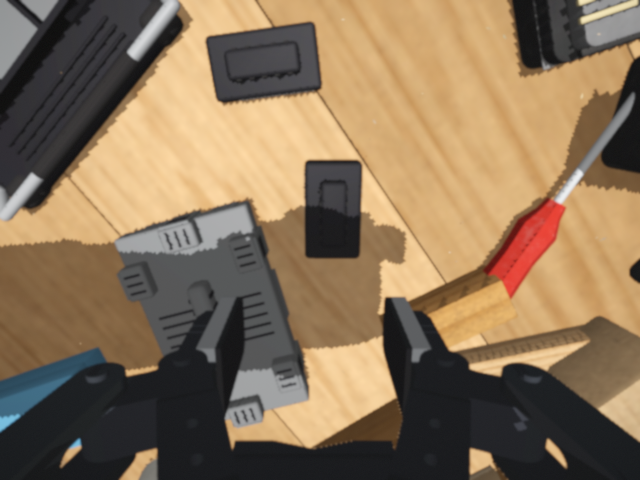

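The wrist view shows the pack, nearly aligned, at (333,209). The other pack is at (264,61) and the cover is at lower left.

```bash
cat >> h.py <<'E'
def pack(im,P,c,z=.016,half=75,vmax=62):
    """dark blob near pixel c -> centre mm, size, closing yaw (deg, mod 180)"""
    g=cv2.cvtColor(im,cv2.COLOR_RGB2GRAY); m=(g<vmax).astype('uint8')
    n,l,st,ce=cv2.connectedComponentsWithStats(m)
    i=l[int(c[1]),int(c[0])]
    if i==0: print('no blob',g[int(c[1]),int(c[0])]); return
    cs,_=cv2.findContours((l==i).astype('uint8'),cv2.RETR_EXTERNAL,cv2.CHAIN_APPROX_NONE)
    c=max(cs,key=cv2.contourArea)
    w=onz(P,c.reshape(-1,2),z)[:,:2].astype('f4')*1e3
    r=cv2.minAreaRect(w); b=cv2.boxPoints(r); e,f=b[1]-b[0],b[2]-b[1]
    s=e if np.hypot(*e)<np.hypot(*f) else f
    print('pack',np.round(r[0],1),np.round(r[1],1),'closing',round(np.degrees(np.arctan2(s[1],s[0])),1))
    return r[0]
E
python3 - <<'E'
from h import *
im=cv2.imread('pics/w1.png')[:,:,::-1]; P=imaging.camera_params('wrist')
pack(im,P,(333,200)); pack(im,P,(220,90))
T=cv2.imread('pics/t1.png')[:,:,::-1]
a=pack(im,P,(333,200))
plan((a[0],a[1],100,-35.7),(a[0],a[1],20,-35.7))
E
```

```text
no blob 68
no blob 68
no blob 68Traceback (most recent call last):
  File "<stdin>", line 6, in <module>
TypeError: 'NoneType' object is not subscriptable
```

```bash
sed -i 's/vmax=62/vmax=85/' h.py; python3 - <<'E'
from h import *
im=cv2.imread('pics/w1.png')[:,:,::-1]; P=imaging.camera_params('wrist')
pack(im,P,(264,90)); 
a=pack(im,P,(333,200))
plan((a[0],a[1],100,-35.7),(a[0],a[1],20,-35.7))
E
```

```text
pack [ 662.  -173.7] [40.4 69.3] closing 61.6
pack [ 642.1 -279.8] [71.1 39.8] closing -36.0
(642.0709228515625, -279.77020263671875, 100, -35.7) shift [ 3.5 13.5 70.9] turn [-0.001  0.001 -0.001]
(642.0709228515625, -279.77020263671875, 20, -35.7) shift [ 0.  0. 80.] turn [0. 0. 0.]
```

Call:
step_arm --moves '[[[2, 11, 60], [0, 0, 0], 45], [[2, 11, 60], [0, 0, 0], 45], [[2, 11, 60], [0, 0, 0], 45], [[2, 11, 60], [0, 0, 0], 45]]'

```text
clock: 2.17
tcp_pos: [0.6386, -0.2807, 0.112]
orientation: [-0.0, 0.891, 0.455, -0.0]
wrist_force: [-0.1, 0.3, 1.6]
finger_gap: 0.0448
grip_force: 0.0
```

```bash
python3 - <<'E'
from h import *
im,P=shot('wrist','w2.png')
p=proj(P,[.6415,-.277,.018])[0]; print(p)
a=pack(im,P,p)
t=imaging.read_camera('top');Q=imaging.camera_params('top')
pack(t,Q,proj(Q,[.6625,-.172,.018])[0],z=.016)
plan((a[0],a[1],20,-35.7))
E
```

```text
[314.46534266 233.04958612]
pack [ 642.7 -274.7] [70.3 39.9] closing -35.7
no blob 138
(642.678955078125, -274.71343994140625, 20, -35.7) shift [ 6.5 -2.1 94.3] turn [ 0.004 -0.    -0.003]
```

Call:
step_arm --moves '[[[6, -2, 40], [0, 0, 0], 45], [[6, -2, 84], [0, 0, 0], 45], [[6, -2, 84], [0, 0, 0], 45], [[6, -2, 84], [0, 0, 0], 45], [[6, -2, 84], [0, 0, 0], 45], [[6, -2, 84], [0, 0, 0], 45]]'

```text
clock: 2.77
tcp_pos: [0.644, -0.2747, 0.0312]
orientation: [0.002, 0.89, 0.456, 0.002]
wrist_force: [-1.0, -0.6, -0.1]
finger_gap: 0.045
grip_force: 0.0
```

```bash
python3 - <<'E'
from h import *
plan((642.7,-274.7,20,-35.7)); print(telemetry.get_state()['tcp_pos'])
E
```

```text
(642.7, -274.7, 20, -35.7) shift [-0.8 -1.1 11.2] turn [ 0.006 -0.001 -0.001]
[ 0.64403865 -0.27466956  0.03124654]
```

Call:
step_arm --moves '[[[-1, -1, 11], [0, 0, 0], 45], [[-1, -1, 11], [0, 0, 0], 45], [[-1, -1, 11], [0, 0, 0], 10], [[-1, -1, 11], [0, 0, 0], 10], [[-1, -1, 11], [0, 0, 0], 10], [[-1, -1, 11], [0, 0, 0], 10], [[-1, -1, 11], [0, 0, 0], 10], [[-1, -1, 11], [0, 0, 0], 10]]' --grip_force 50

```text
clock: 3.43
tcp_pos: [0.6415, -0.274, 0.0185]
orientation: [0.001, 0.89, 0.456, 0.001]
wrist_force: [-1.2, -0.0, 7.5]
finger_gap: 0.0163
grip_force: 50.6
```

Call:
step_arm --moves '[[[0, 0, -30], [0, 0, 0], 10], [[0, 0, -80], [0, 0, 0], 10], [[0, 0, -80], [0, 0, 0], 10], [[0, 0, -80], [0, 0, 0], 10], [[0, 0, -80], [0, 0, 0], 10]]'

```text
clock: 3.85
tcp_pos: [0.641, -0.2736, 0.0971]
orientation: [0.001, 0.89, 0.456, 0.0]
wrist_force: [-0.8, 0.2, -1.3]
finger_gap: 0.0163
grip_force: 49.6
```

```bash
python3 - <<'E'
from h import *
l=np.radians(-80); O=np.array([537.4,-49.1]); ey=np.array([-np.sin(l),np.cos(l)])
for y in(-47,47): print(O+y*ey)
b=O+47*ey
plan((b[0],b[1],100,10),(b[0],b[1],36,10)); print(telemetry.get_state()['tcp_pos'])
im,P=shot('wrist','w3.png')
E
```

```text
[491.11403561 -57.26146435]
[583.68596439 -40.93853565]
(np.float64(583.6859643915737), np.float64(-40.93853564965427), 100, 10) shift [ 155.4 -182.4   -3.3] turn [ 0.002  0.001 -0.798]
(np.float64(583.6859643915737), np.float64(-40.93853564965427), 36, 10) shift [ 0.  0. 64.] turn [0. 0. 0.]
[ 0.64096089 -0.27362064  0.09705862]
```

View pics/w3.png

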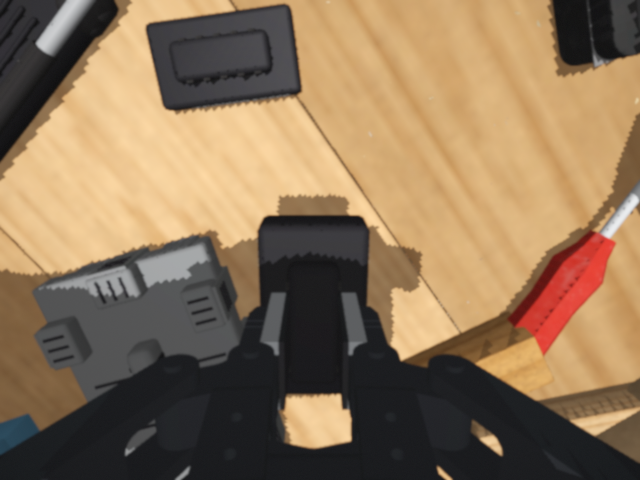

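The pack is held straight between the fingers, with its far edge at (314,216).

Call:
step_arm --moves '[[[156, -182, -3], [0, 0, -0.8], 10], [[156, -182, -3], [0, 0, -0.8], 10], [[156, -182, -3], [0, 0, -0.8], 10], [[156, -182, -3], [0, 0, -0.8], 10], [[156, -182, -3], [0, 0, -0.8], 10], [[156, -182, -3], [0, 0, -0.8], 10], [[156, -182, -3], [0, 0, -0.8], 10], [[156, -182, -3], [0, 0, -0.8], 10]]'

```text
clock: 4.57
tcp_pos: [0.5816, -0.0379, 0.0972]
orientation: [-0.002, 0.64, 0.768, -0.001]
wrist_force: [-0.1, -0.7, -1.2]
finger_gap: 0.0165
grip_force: 49.6
```

Call:
step_arm --moves '[[[0, 0, 0], [0, 0, 0], 10], [[0, 0, 0], [0, 0, 0], 10], [[0, 0, 0], [0, 0, 0], 10]]'

```text
clock: 4.82
tcp_pos: [0.5839, -0.0415, 0.0985]
orientation: [-0.0, 0.643, 0.766, -0.0]
wrist_force: [-0.1, 1.2, -1.5]
finger_gap: 0.0165
grip_force: 49.6
```

```bash
python3 - <<'E'
from h import *
im,P=shot('wrist','w4.png')
plan((583.7,-40.9,100,10)); print(telemetry.get_state()['tcp_pos'])
hsv=cv2.cvtColor(im,cv2.COLOR_RGB2HSV)
m=((hsv[...,1]<60)&(hsv[...,2]>95)&(hsv[...,2]<200)).astype('uint8')
cs,_=cv2.findContours(m,cv2.RETR_EXTERNAL,cv2.CHAIN_APPROX_NONE)
for c in cs:
    if cv2.contourArea(c)>1500:
        w=onz(P,c.reshape(-1,2),.014)[:,:2].astype('f4')*1e3;r=cv2.minAreaRect(w)
        print(c.reshape(-1,2).mean(0),np.round(r,1) if 0 else r)
E
```

```text
(583.7, -40.9, 100, 10) shift [ 0.7 -0.2 -1.3] turn [-0.001 -0.    -0.001]
[ 0.5839791  -0.04156721  0.09867938]
[ 80.88084112 328.63785047] ((462.4378967285156, -109.73548889160156), (27.701574325561523, 104.73625183105469), 3.646766185760498)
[224.01333333 196.03111111] ((529.9600830078125, -24.027563095092773), (43.68491744995117, 18.163394927978516), 10.063140869140625)
```

View pics/w4.png

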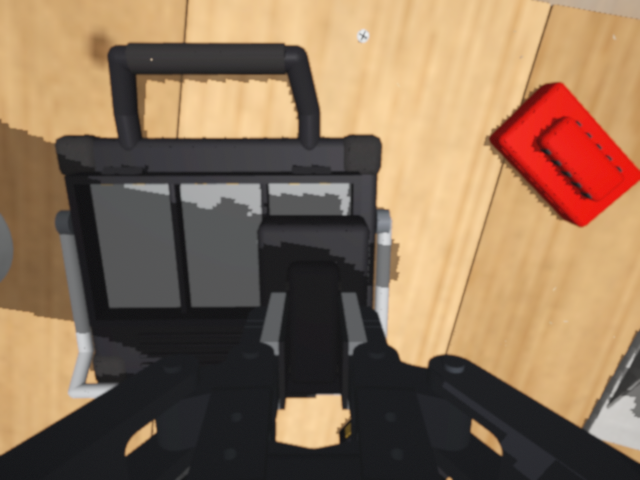

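The wrist view shows the pack held over the +y pocket. The floor's upper edge is at row 184: left pocket columns 92–176, middle 180–262, right 268–351.

```bash
python3 - <<'E'
from h import *
P=imaging.camera_params('wrist')
w=onz(P,[[92,184],[176,184],[350,184],[108,307],[181,307],[192,307]],.014)[:,:2]*1e3
l=np.radians(-80);ex=np.array([np.cos(l),np.sin(l)]);ey=np.array([-ex[1],ex[0]])
O=np.array([537.4,-49.1]); print(np.round(np.c_[(w-O)@ex,(w-O)@ey],1))
# pack in hand: front top edge (z = pack top = tcp_z-1.5ish)
z=.0987-.0005
w=onz(P,[[262,236],[367,236],[314,236]],z)[:,:2]*1e3; t=np.array([583.98,-41.57])
print(np.round(np.c_[(w-t)@ex,(w-t)@ey],1))
E
```

```text
[[-34.2 -70.7]
 [-34.4 -26.4]
 [-34.4  66.8]
 [ 37.6 -72.1]
 [ 37.8 -30. ]
 [ 37.8 -23.6]]
[[-30.8 -18. ]
 [-30.8  18.8]
 [-30.8   0.2]]
```

Call:
step_arm --moves '[[[0, -1, 43], [0, 0, 0], 10], [[0, -1, 43], [0, 0, 0], 10], [[0, -1, 43], [0, 0, 0], 10], [[0, -1, 43], [0, 0, 0], 10], [[0, -1, 43], [0, 0, 0], 10], [[0, -1, 43], [0, 0, 0], 10]]'

```text
clock: 5.37
tcp_pos: [0.5843, -0.0411, 0.0579]
orientation: [0.001, 0.642, 0.766, 0.001]
wrist_force: [0.4, 0.5, -0.8]
finger_gap: 0.0163
grip_force: 49.5
```

```bash
python3 - <<'E'
from h import *
im,P=shot('wrist'); print(telemetry.get_state()['tcp_pos'])
c=im[100:340,200:420]; c=np.clip(c.astype(float)*1.8,0,255).astype('uint8')
cv2.imwrite('pics/w5.png',cv2.resize(c,None,fx=2.5,fy=2.5,interpolation=cv2.INTER_CUBIC)[:,:,::-1])
E
```

```text
[ 0.58414375 -0.04097108  0.05782389]
```

View pics/w5.png

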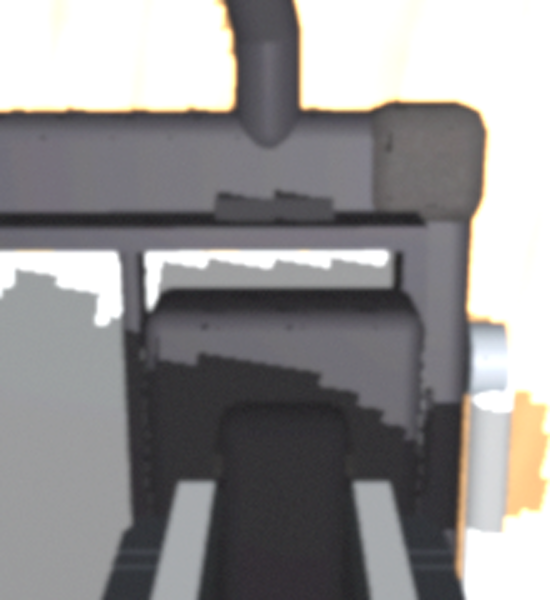

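The crop shows the wall's inner top edge at about (361,200), the rib's right edge at (258,205) and the far wall's edge at row 200. The pack's top spans columns 259–368 at row 232.

```bash
python3 - <<'E'
from h import *
P=imaging.camera_params('wrist')
l=np.radians(-80);ex=np.array([np.cos(l),np.sin(l)]);ey=np.array([-ex[1],ex[0]])
O=np.array([537.4,-49.1])+47*ey; t=tool()[0][:2]*1e3
f=lambda uv,z:np.round(np.c_[(onz(P,uv,z)[:,:2]*1e3-O)@ex,(onz(P,uv,z)[:,:2]*1e3-O)@ey],1).tolist()
print('wall',f([[361.2,205]],.03),'rib',f([[258,205]],.024),'far',f([[300,200]],.03))
print('pack',f([[259.2,232],[368,232],[314,222]],.0575),'tool',(t-O)@ex,(t-O)@ey)
E
```

```text
wall [[-35.9, 20.0]] rib [[-34.5, -22.9]] far [[-37.9, -5.0]]
pack [[-32.2, -18.5], [-32.2, 19.5], [-35.8, 0.6]] tool 0.1115407759670989 0.4451761035163911
```

Call:
step_arm --moves '[[[0, -2, 0], [0, 0, 0], 10], [[0, -2, 4], [0, 0, 0], 10], [[0, -2, 10], [0, 0, 0], 10], [[0, -2, 15], [0, 0, 0], 10], [[0, -2, 20], [0, 0, 0], 10], [[0, -2, 23], [0, 0, 0], 10], [[0, -2, 23], [0, 0, 0], 10]]'

```text
clock: 6.0
tcp_pos: [0.5806, -0.0409, 0.0328]
orientation: [-0.0, 0.642, 0.767, -0.0]
wrist_force: [0.1, -0.6, -0.6]
finger_gap: 0.0164
grip_force: 49.6
```

Call:
step_arm --moves '[[[0, 0, 1], [0, 0, 0], 10], [[0, 0, 2], [0, 0, 0], 10], [[0, 0, 2], [0, 0, 0], 10]]'

```text
clock: 6.25
tcp_pos: [0.5808, -0.0409, 0.0325]
orientation: [0.0, 0.642, 0.767, -0.0]
wrist_force: [-4.1, 1.1, 10.3]
finger_gap: 0.0165
grip_force: 51.0
```

Call:
step_arm --moves '[[[0, 0, -1], [0, 0, 0], 32], [[0, 0, -1], [0, 0, 0], 32], [[0, 0, -1], [0, 0, 0], 32], [[0, 0, -40], [0, 0, 0], 32], [[0, 0, -80], [0, 0, 0], 32], [[0, 0, -80], [0, 0, 0], 32]]'

```text
clock: 6.75
tcp_pos: [0.5854, -0.0418, 0.1184]
orientation: [0.005, 0.642, 0.767, 0.003]
wrist_force: [1.9, -0.3, 1.4]
finger_gap: 0.032
grip_force: 0.0
```

```bash
python3 - <<'E'
from h import *
plan((662.8,-170.5,110,61.7)); print(tool()[0])
im,P=shot('wrist')
c=im[100:340,60:420]; c=np.clip(c.astype(float)*1.8,0,255).astype('uint8')
cv2.imwrite('pics/w6.png',cv2.resize(c,None,fx=1.5,fy=1.5)[:,:,::-1])
E
```

```text
(662.8, -170.5, 110, 61.7) shift [-140.2   53.5    9.5] turn [ 0.008  0.009 -0.901]
[ 0.58543062 -0.04184665  0.11837626]
```

View pics/w6.png

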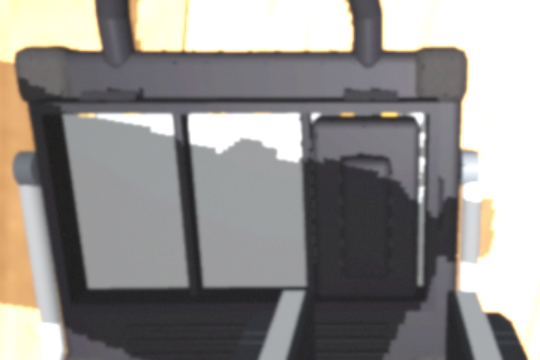

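The pack sits inside the right pocket. Next is the second pack.

Call:
step_arm --moves '[[[-140, 53, 5], [0, 0, -0.9], 45], [[-140, 53, 5], [0, 0, -0.9], 45], [[-140, 53, 5], [0, 0, -0.9], 45], [[-140, 53, 5], [0, 0, -0.9], 45], [[-140, 53, 5], [0, 0, -0.9], 45], [[-140, 53, 5], [0, 0, -0.9], 45], [[-140, 53, 5], [0, 0, -0.9], 45], [[-140, 53, 5], [0, 0, -0.9], 45]]'

```text
clock: 7.47
tcp_pos: [0.6571, -0.1698, 0.1043]
orientation: [-0.001, 0.243, 0.97, 0.0]
wrist_force: [0.0, 0.2, -0.2]
finger_gap: 0.0454
grip_force: 0.0
```

Call:
step_arm --moves '[[[0, 0, 0], [0, 0, 0], 45], [[0, 0, 0], [0, 0, 0], 45], [[0, 0, 0], [0, 0, 0], 45], [[0, 0, 0], [0, 0, 0], 45]]'

```text
clock: 7.8
tcp_pos: [0.6575, -0.1694, 0.1059]
orientation: [-0.0, 0.245, 0.969, -0.0]
wrist_force: [-0.2, -0.9, -0.6]
finger_gap: 0.0447
grip_force: 0.0
```

```bash
python3 - <<'E'
from h import *
im,P=shot('wrist','w7.png'); print(tool()[0])
a=pack(im,P,proj(P,[.662,-.171,.028])[0])
plan((a[0],a[1],19,61.7))
E
```

```text
[ 0.65761927 -0.16941012  0.1060693 ]
pack [ 660.9 -169.5] [39.9 71.2] closing 61.3
(660.858154296875, -169.50088500976562, 19, 61.7) shift [-2.9  1.5 87.1] turn [-0.    -0.    -0.001]
```

Call:
step_arm --moves '[[[-4, 2, 35], [0, 0, 0], 45], [[-4, 2, 70], [0, 0, 0], 45], [[-4, 2, 86], [0, 0, 0], 45], [[-4, 2, 86], [0, 0, 0], 45], [[-4, 2, 86], [0, 0, 0], 45], [[-4, 2, 86], [0, 0, 0], 45]]'

```text
clock: 8.35
tcp_pos: [0.6633, -0.1701, 0.0219]
orientation: [0.001, 0.245, 0.97, -0.0]
wrist_force: [1.0, -0.1, 0.5]
finger_gap: 0.0445
grip_force: 0.0
```

Call:
step_arm --moves '[[[0, 0, 0], [0, 0, 0], 10], [[0, 0, 0], [0, 0, 0], 10], [[0, 0, 0], [0, 0, 0], 10], [[0, 0, 0], [0, 0, 0], 10], [[0, 0, 0], [0, 0, 0], 10], [[0, 0, 0], [0, 0, 0], 10], [[0, 0, 0], [0, 0, 0], 10]]'

```text
clock: 8.93
tcp_pos: [0.6637, -0.1702, 0.0227]
orientation: [0.002, 0.245, 0.97, -0.0]
wrist_force: [-0.4, 0.7, 5.4]
finger_gap: 0.016
grip_force: 49.4
```

Call:
step_arm --moves '[[[0, 0, -30], [0, 0, 0], 10], [[0, 0, -80], [0, 0, 0], 10], [[0, 0, -80], [0, 0, 0], 10], [[0, 0, -80], [0, 0, 0], 10], [[0, 0, -80], [0, 0, 0], 10]]'

```text
clock: 9.35
tcp_pos: [0.6627, -0.1699, 0.1012]
orientation: [0.001, 0.245, 0.97, -0.0]
wrist_force: [-0.9, 0.4, -1.7]
finger_gap: 0.0158
grip_force: 49.1
```

```bash
python3 - <<'E'
from h import *
l=np.radians(-80);ex=np.array([np.cos(l),np.sin(l)]);ey=np.array([-ex[1],ex[0]])
# pack1 was placed fine at tcp (580.8,-40.9); pocket pitch 94
b=np.array([580.8,-40.9])-94*ey; print(b)
plan((*b,98,10))
E
```

```text
[488.22807122 -57.2229287 ]
(np.float64(488.2280712168524), np.float64(-57.222928700691455), 98, 10) shift [207.1  16.3   2.7] turn [0.001 0.002 0.901]
```

Call:
step_arm --moves '[[[207, 16, 3], [0, 0, 0.9], 10], [[207, 16, 3], [0, 0, 0.9], 10], [[207, 16, 3], [0, 0, 0.9], 10], [[207, 16, 3], [0, 0, 0.9], 10], [[207, 16, 3], [0, 0, 0.9], 10], [[207, 16, 3], [0, 0, 0.9], 10], [[207, 16, 3], [0, 0, 0.9], 10], [[207, 16, 3], [0, 0, 0.9], 10]]'

```text
clock: 10.02
tcp_pos: [0.4853, -0.0563, 0.0956]
orientation: [-0.002, 0.643, 0.765, -0.001]
wrist_force: [0.6, 0.1, -0.7]
finger_gap: 0.0159
grip_force: 49.0
```

Call:
step_arm --moves '[[[0, 0, 20], [0, 0, 0], 10], [[0, 0, 36], [0, 0, 0], 10], [[0, 0, 36], [0, 0, 0], 10], [[0, 0, 36], [0, 0, 0], 10], [[0, 0, 36], [0, 0, 0], 10]]'

```text
clock: 10.43
tcp_pos: [0.4876, -0.0574, 0.0612]
orientation: [-0.0, 0.642, 0.767, -0.0]
wrist_force: [0.6, -0.1, -0.9]
finger_gap: 0.0161
grip_force: 49.0
```

```bash
python3 - <<'E'
from h import *
plan((488.2,-57.2,62,10)); print(tool()[0], telemetry.get_state()['finger_gap'])
im,P=shot('wrist')
c=im[100:340,200:440]; c=np.clip(c.astype(float)*1.8,0,255).astype('uint8')
cv2.imwrite('pics/w8.png',cv2.resize(c,None,fx=2.5,fy=2.5,interpolation=cv2.INTER_CUBIC)[:,:,::-1])
E
```

```text
(488.2, -57.2, 62, 10) shift [ 0.1  0.6 -0.8] turn [-0.001 -0.     0.002]
[ 0.48760661 -0.05744611  0.06116335] 0.016071854195588278
```

View pics/w8.png

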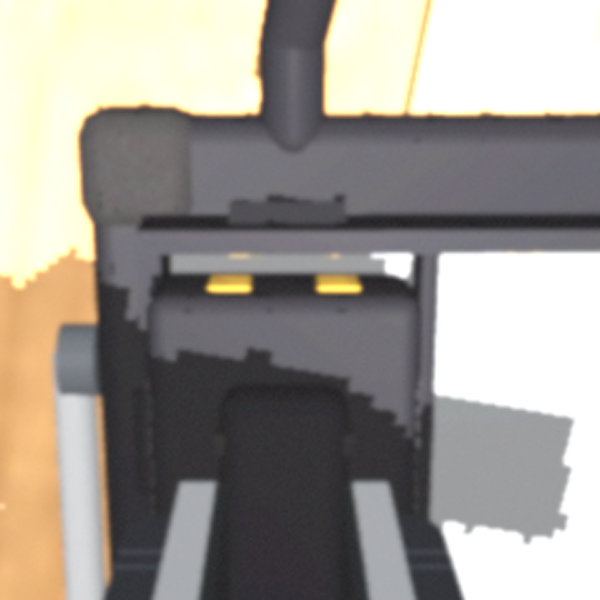

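The crop shows the wall's inner edge at (265,205), the rib's left edge at (365,205) and the far wall's edge at row 201. The pack's top spans columns 260–367.

```bash
python3 - <<'E'
from h import *
P=imaging.camera_params('wrist')
l=np.radians(-80);ex=np.array([np.cos(l),np.sin(l)]);ey=np.array([-ex[1],ex[0]])
O=np.array([537.4,-49.1])-47*ey; t=tool()[0][:2]*1e3
f=lambda uv,z:np.round(np.c_[(onz(P,uv,z)[:,:2]*1e3-O)@ex,(onz(P,uv,z)[:,:2]*1e3-O)@ey],1).tolist()
print('wall',f([[264.8,205]],.03),'rib',f([[365.2,205]],.024),'far',f([[300,201]],.03))
z=tool()[0][2]-.0047
print('pack',f([[260,232],[366.8,232],[314,217]],z),'tool',(t-O)@ex,(t-O)@ey)
E
```

```text
wall [[-35.3, -23.4]] rib [[-34.1, 19.3]] far [[-37.0, -8.7]]
pack [[-31.2, -22.3], [-31.3, 16.1], [-36.9, -2.9]] tool -0.24711202329972357 -3.0349642414590208
```

Call:
step_arm --moves '[[[-1.5, 1, 0], [0, 0, 0], 10], [[-1.5, 1, 4], [0, 0, 0], 10], [[-1.5, 1, 10], [0, 0, 0], 10], [[-1.5, 1, 15], [0, 0, 0], 10], [[-1.5, 1, 20], [0, 0, 0], 10], [[-1.5, 1, 23], [0, 0, 0], 10], [[-1.5, 1, 23], [0, 0, 0], 10]]'

```text
clock: 11.07
tcp_pos: [0.488, -0.0584, 0.0373]
orientation: [-0.001, 0.642, 0.767, -0.0]
wrist_force: [-1.0, 0.3, -1.0]
finger_gap: 0.0159
grip_force: 49.1
```

Call:
step_arm --moves '[[[0, 0, 1], [0, 0, 0], 10], [[0, 0, 2], [0, 0, 0], 10], [[0, 0, 2], [0, 0, 0], 10]]'

```text
clock: 11.32
tcp_pos: [0.4889, -0.0586, 0.0366]
orientation: [0.0, 0.642, 0.767, 0.0]
wrist_force: [0.0, -0.3, 2.1]
finger_gap: 0.0162
grip_force: 49.3
```

Call:
step_arm --moves '[[[0, 0, -1], [0, 0, 0], 32], [[0, 0, -1], [0, 0, 0], 32], [[0, 0, -1], [0, 0, 0], 32], [[0, 0, -40], [0, 0, 0], 32], [[0, 0, -80], [0, 0, 0], 32], [[0, 0, -120], [0, 0, 0], 32], [[0, 0, -120], [0, 0, 0], 32], [[0, 0, -120], [0, 0, 0], 32]]'

```text
clock: 11.98
tcp_pos: [0.491, -0.0592, 0.1592]
orientation: [0.003, 0.642, 0.767, 0.001]
wrist_force: [0.5, -0.5, -0.4]
finger_gap: 0.0322
grip_force: 0.0
```

```bash
python3 - <<'E'
from h import *
im,P=shot('wrist')
c=im[100:420,60:560]; c=np.clip(c.astype(float)*1.8,0,255).astype('uint8')
cv2.imwrite('pics/w9.png',c[:,:,::-1])
plan((535,-120,160,60),(530.5,-220,160,110),(530.5,-292.6,140,160))
E
```

```text
(535, -120, 160, 60) shift [-68.2  34.1  -2.7] turn [ 0.002  0.002 -0.871]
(530.5, -220, 160, 110) shift [-46.1 -88.9   0. ] turn [ 0.     0.    -0.873]
(530.5, -292.6, 140, 160) shift [ 24.8 -68.2  20. ] turn [ 0.     0.    -0.873]
```

View pics/w9.png

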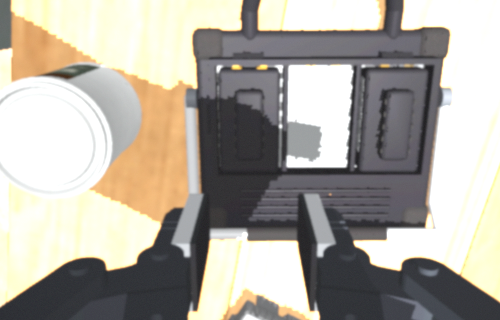

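Both packs are seated in the outer pockets.

Call:
step_arm --moves '[[[-68, 34, 0], [0, 0, -0.87], 50], [[-68, 34, 0], [0, 0, -0.87], 50], [[-68, 34, 0], [0, 0, -0.87], 50], [[-68, 34, 0], [0, 0, -0.87], 50], [[-68, 34, 0], [0, 0, -0.87], 50], [[-68, 34, 0], [0, 0, -0.87], 50], [[-68, 34, 0], [0, 0, -0.87], 50], [[-68, 34, 0], [0, 0, -0.87], 50]]'

```text
clock: 12.7
tcp_pos: [0.5329, -0.1192, 0.154]
orientation: [-0.002, 0.258, 0.966, 0.0]
wrist_force: [-1.3, -0.4, 0.3]
finger_gap: 0.05
grip_force: 0.0
```

Call:
step_arm --moves '[[[-46, -89, 0], [0, 0, -0.87], 50], [[-46, -89, 0], [0, 0, -0.87], 50], [[-46, -89, 0], [0, 0, -0.87], 50], [[-46, -89, 0], [0, 0, -0.87], 50], [[-46, -89, 0], [0, 0, -0.87], 50], [[-46, -89, 0], [0, 0, -0.87], 50], [[-46, -89, 0], [0, 0, -0.87], 50], [[-46, -89, 0], [0, 0, -0.87], 50]]'

```text
clock: 13.37
tcp_pos: [0.5286, -0.2193, 0.1547]
orientation: [-0.001, -0.172, 0.985, 0.001]
wrist_force: [-0.3, -0.9, 0.1]
finger_gap: 0.0497
grip_force: 0.0
```

Call:
step_arm --moves '[[[25, -68, 0], [0, 0, -0.87], 50], [[25, -68, 0], [0, 0, -0.87], 50], [[25, -68, 0], [0, 0, -0.87], 50], [[25, -68, 0], [0, 0, -0.87], 50], [[25, -68, 0], [0, 0, -0.87], 50], [[25, -68, 0], [0, 0, -0.87], 50], [[25, -68, 0], [0, 0, -0.87], 50], [[25, -68, 0], [0, 0, -0.87], 50]]'

```text
clock: 14.03
tcp_pos: [0.5284, -0.2917, 0.1552]
orientation: [-0.0, -0.57, 0.822, 0.001]
wrist_force: [-0.2, -0.1, -0.6]
finger_gap: 0.05
grip_force: 0.0
```

Call:
step_arm --moves '[[[0, 0, 0], [0, 0, 0], 50], [[0, 0, 0], [0, 0, 0], 50], [[0, 0, 0], [0, 0, 0], 50]]'

```text
clock: 14.28
tcp_pos: [0.5288, -0.2919, 0.156]
orientation: [-0.0, -0.57, 0.822, 0.0]
wrist_force: [-0.1, -0.6, -0.5]
finger_gap: 0.0501
grip_force: 0.0
```

```bash
python3 - <<'E'
from h import *
im,P=shot('wrist','w10.png'); print(tool()[0], np.round(telemetry.get_state()['joint_pos'],2))
plan((530.5,-292.6,90,160))
print(proj(P,[.5305,-.2926,.049]))
hsv=cv2.cvtColor(im,cv2.COLOR_RGB2HSV); p=proj(P,[.5305,-.2926,.049])[0].astype(int); print(hsv[p[1]-40:p[1]+1:10,p[0]])
E
```

```text
[ 0.52885383 -0.29200366  0.1561091 ] [-0.64  0.4  -0.02  1.16 -0.   -1.85]
(530.5, -292.6, 90, 160) shift [-0.  -1.8 66.1] turn [ 0.     0.    -0.009]
[[309.25693493 233.66051297]]
[[120   3  90]
 [120   3  90]
 [120   3  90]
 [ 90   6  89]
 [100   8  90]]
```

View pics/w10.png

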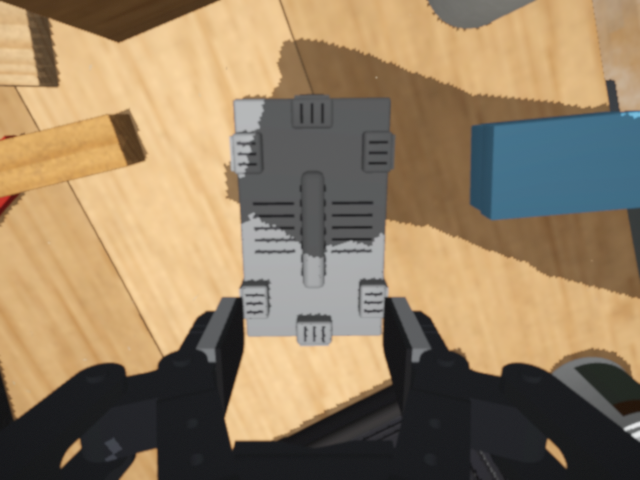

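The cover is well aligned. Its grip runs from (313,172) to (313,288).

```bash
python3 - <<'E'
from h import *
P=imaging.camera_params('wrist')
w=onz(P,[[313.2,176],[313.2,286],[313.2,231]],.047)[:,:2]*1e3; print(w, np.degrees(np.arctan2(*(w[0]-w[1])[::-1])))
c=(w[0]+w[1])/2
plan((*c,36,160))
E
```

```text
[[ 516.1391572  -324.43709399]
 [ 540.66190201 -258.75006464]
 [ 527.93431153 -292.84233198]] -110.47196349143044
(np.float64(528.4005296033654), np.float64(-291.59357931533054), 36, 160) shift [ -0.2   0.5 120.1] turn [ 0.     0.    -0.009]
```

Call:
step_arm --moves '[[[0, 0, 40], [0, 0, -0.008], 50], [[0, 0, 80], [0, 0, -0.008], 50], [[0, 0, 105], [0, 0, -0.008], 50], [[0, 0, 119], [0, 0, -0.008], 50], [[0, 0, 119], [0, 0, -0.008], 50], [[0, 0, 119], [0, 0, -0.008], 50], [[0, 0, 119], [0, 0, -0.008], 50], [[0, 0, 119], [0, 0, -0.008], 50]]'

```text
clock: 15.0
tcp_pos: [0.5302, -0.2931, 0.0392]
orientation: [0.001, -0.574, 0.819, -0.002]
wrist_force: [0.8, -0.7, 1.3]
finger_gap: 0.0501
grip_force: 0.0
```

Call:
step_arm --moves '[[[0, 0, 0], [0, 0, 0], 5], [[0, 0, 0], [0, 0, 0], 5], [[0, 0, 0], [0, 0, 0], 5], [[0, 0, 0], [0, 0, 0], 5], [[0, 0, 0], [0, 0, 0], 5], [[0, 0, 0], [0, 0, 0], 5], [[0, 0, 0], [0, 0, 0], 5]]' --grip_force 80

```text
clock: 15.58
tcp_pos: [0.5295, -0.2926, 0.0385]
orientation: [0.0, -0.574, 0.819, -0.001]
wrist_force: [-0.9, 1.1, 5.9]
finger_gap: 0.0114
grip_force: 79.6
```

Call:
step_arm --moves '[[[0, 0, -30], [0, 0, 0], 5], [[0, 0, -70], [0, 0, 0], 5], [[0, 0, -100], [0, 0, 0], 5], [[0, 0, -100], [0, 0, 0], 5], [[0, 0, -100], [0, 0, 0], 5]]'

```text
clock: 16.0
tcp_pos: [0.5301, -0.293, 0.1392]
orientation: [0.001, -0.574, 0.819, -0.002]
wrist_force: [-0.8, -0.3, -3.3]
finger_gap: 0.0115
grip_force: 78.8
```

```bash
python3 - <<'E'
from h import *
l=np.radians(-80);ex=np.array([np.cos(l),np.sin(l)]);ey=np.array([-ex[1],ex[0]])
b=np.array([537.4,-49.1])-1.7*ey; print(b)   # wrist views put the bay about 1.7 mm to -ey
t=imaging.read_camera('top');Q=imaging.camera_params('top');cv2.imwrite('pics/t2.png',t[:,:,::-1])
hsv=cv2.cvtColor(t,cv2.COLOR_RGB2HSV)
plan((530,-180,135,130),(*b,120,100))
E
```

```text
[535.72582682 -49.3952019 ]
(530, -180, 135, 130) shift [-105.8   37.1    2.1] turn [-0.    -0.     0.525]
(np.float64(535.7258268198792), np.float64(-49.39520190203378), 120, 100) shift [-88.3  96.4  15. ] turn [0.    0.    0.524]
```

Call:
step_arm --moves '[[[-106, 37, 2], [0, 0, 0.525], 5], [[-106, 37, 2], [0, 0, 0.525], 5], [[-106, 37, 2], [0, 0, 0.525], 5], [[-106, 37, 2], [0, 0, 0.525], 5], [[-106, 37, 2], [0, 0, 0.525], 5], [[-106, 37, 2], [0, 0, 0.525], 5], [[-106, 37, 2], [0, 0, 0.525], 5]]'

```text
clock: 16.63
tcp_pos: [0.5291, -0.1791, 0.1333]
orientation: [-0.001, -0.343, 0.939, 0.001]
wrist_force: [0.2, 0.0, -1.8]
finger_gap: 0.0111
grip_force: 78.9
```

Call:
step_arm --moves '[[[-88, 96, 15], [0, 0, 0.525], 5], [[-88, 96, 15], [0, 0, 0.525], 5], [[-88, 96, 15], [0, 0, 0.525], 5], [[-88, 96, 15], [0, 0, 0.525], 5], [[-88, 96, 15], [0, 0, 0.525], 5], [[-88, 96, 15], [0, 0, 0.525], 5], [[-88, 96, 15], [0, 0, 0.525], 5], [[-88, 96, 15], [0, 0, 0.525], 5]]'

```text
clock: 17.3
tcp_pos: [0.5358, -0.0505, 0.1199]
orientation: [-0.0, -0.087, 0.996, 0.0]
wrist_force: [1.4, -1.2, -2.1]
finger_gap: 0.0114
grip_force: 79.1
```

Call:
step_arm --moves '[[[0, 0, 0], [0, 0, 0], 5], [[0, 0, 0], [0, 0, 0], 5], [[0, 0, 0], [0, 0, 0], 5]]'

```text
clock: 17.55
tcp_pos: [0.536, -0.0504, 0.1203]
orientation: [0.0, -0.086, 0.996, -0.0]
wrist_force: [0.5, 0.3, -2.4]
finger_gap: 0.0119
grip_force: 79.1
```

```bash
python3 - <<'E'
from h import *
im,P=shot('wrist','w11.png'); print(tool()[0], telemetry.get_state()['finger_gap'])
plan((535.7,-49.4,90,100))
E
```

```text
[ 0.53596126 -0.05028197  0.1202984 ] 0.011487616708863772
(535.7, -49.4, 90, 100) shift [ 0.1  0.9 30.3] turn [-0.     0.    -0.002]
```

View pics/w11.png

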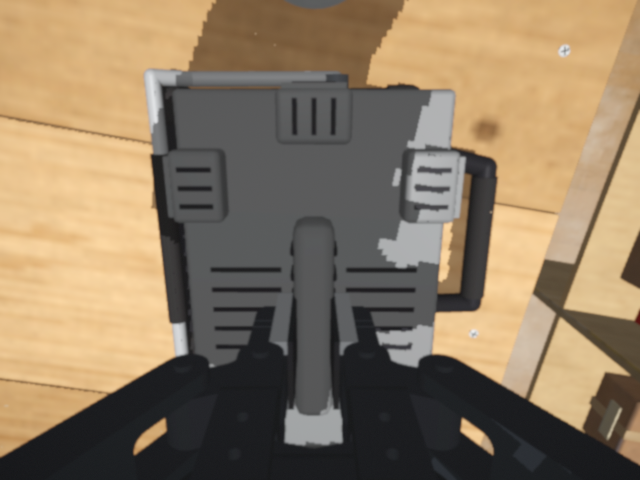

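The cover is held straight over the box. The grip's front end is at (313,222) and the cover's front edge is at row 91, columns 174–455.

```bash
python3 - <<'E'
from h import *
P=imaging.camera_params('wrist'); t,r=tool()
f=lambda uv,z:np.round(r.inv().apply(onz(P,uv,z)-t)*1e3,1)[:,:2]
print(f([[313,221]],t[2]+.0095), f([[174,91],[455,91]],t[2]-.0055))
E
```

```text
[[38.3  0.7]] [[ 78.3 -45. ]
 [ 78.4  47.1]]
```

Call:
step_arm --moves '[[[0.4, 1.2, 30], [0, 0, 0], 5], [[0.4, 1.2, 46], [0, 0, 0], 5], [[0.4, 1.2, 46], [0, 0, 0], 5], [[0.4, 1.2, 46], [0, 0, 0], 5], [[0.4, 1.2, 50], [0, 0, 0], 5], [[0.4, 1.2, 53], [0, 0, 0], 5], [[0.4, 1.2, 55], [0, 0, 0], 5], [[0.4, 1.2, 55], [0, 0, 0], 5]]'

```text
clock: 18.27
tcp_pos: [0.5355, -0.0487, 0.0655]
orientation: [0.0, -0.086, 0.996, -0.0]
wrist_force: [-0.8, -0.1, -2.5]
finger_gap: 0.0115
grip_force: 79.0
```

Call:
step_arm --moves '[[[0, 0, 2], [0, 0, 0], 5], [[0, 0, 4], [0, 0, 0], 5], [[0, 0, 6], [0, 0, 0], 5], [[0, 0, 6], [0, 0, 0], 5]]'

```text
clock: 18.6
tcp_pos: [0.5353, -0.0488, 0.059]
orientation: [-0.0, -0.087, 0.996, -0.0]
wrist_force: [0.2, -1.2, -2.3]
finger_gap: 0.0116
grip_force: 79.1
```

Entered without contact; continue.

Call:
step_arm --moves '[[[0, 0, 2], [0, 0, 0], 5], [[0, 0, 4], [0, 0, 0], 5], [[0, 0, 5], [0, 0, 0], 5], [[0, 0, 5], [0, 0, 0], 5]]'

```text
clock: 18.93
tcp_pos: [0.5353, -0.0489, 0.054]
orientation: [-0.0, -0.086, 0.996, -0.0]
wrist_force: [0.0, -1.7, -2.6]
finger_gap: 0.0117
grip_force: 79.0
```

Call:
step_arm --moves '[[[0, 0, 1], [0, 0, 0], 5], [[0, 0, 1.5], [0, 0, 0], 5], [[0, 0, 1.5], [0, 0, 0], 5]]'

```text
clock: 19.18
tcp_pos: [0.5355, -0.049, 0.0536]
orientation: [0.0, -0.086, 0.996, -0.0]
wrist_force: [-2.2, -2.4, 3.6]
finger_gap: 0.0115
grip_force: 79.9
```

Call:
step_arm --moves '[[[0, 0, -1], [0, 0, 0], 30], [[0, 0, -1], [0, 0, 0], 30], [[0, 0, -1], [0, 0, 0], 30], [[0, 0, -20], [0, 0, 0], 30], [[0, 0, -46], [0, 0, 0], 30], [[0, 0, -46], [0, 0, 0], 0], [[0, 0, -46], [0, 0, 0], 0], [[0, 0, -46], [0, 0, 0], 0]]'

```text
clock: 19.85
tcp_pos: [0.5352, -0.0485, 0.0985]
orientation: [0.0, -0.087, 0.996, 0.0]
wrist_force: [-0.9, 0.9, -0.8]
finger_gap: -0.0002
grip_force: 0.0
```

Call:
step_arm --moves '[[[-48, 39, 0], [0, 0, 0], 0], [[-48, 39, 0], [0, 0, 0], 0], [[-48, 39, 0], [0, 0, 0], 0], [[-48, 39, 0], [0, 0, 0], 0], [[-48, 39, 0], [0, 0, 0], 0]]'

```text
clock: 20.27
tcp_pos: [0.5746, -0.0019, 0.0975]
orientation: [-0.001, -0.087, 0.996, 0.0]
wrist_force: [0.3, 0.1, -0.5]
finger_gap: -0.0003
grip_force: 0.0
```

```bash
python3 - <<'E'
from h import *
t,r=tool(); print(t, telemetry.get_state()['finger_gap'])
l=np.radians(-80);ex=np.array([np.cos(l),np.sin(l)]);ey=np.array([-ex[1],ex[0]])
b=np.array([535.4,-48.9])-39*ex+48*ey
plan((*b,62,100))
for n in('top','scene'):
    im=imaging.read_camera(n);cv2.imwrite(f'pics/{n}3.png',im[:,:,::-1])
E
```

```text
[ 0.57462513 -0.00190258  0.09751242] -0.0002799852660881603
(np.float64(575.8984932155756), np.float64(-2.157385104511226), 62, 100) shift [-1.3 -0.5 35.5] turn [ 0.001 -0.003 -0.001]
```

View pics/scene3.png

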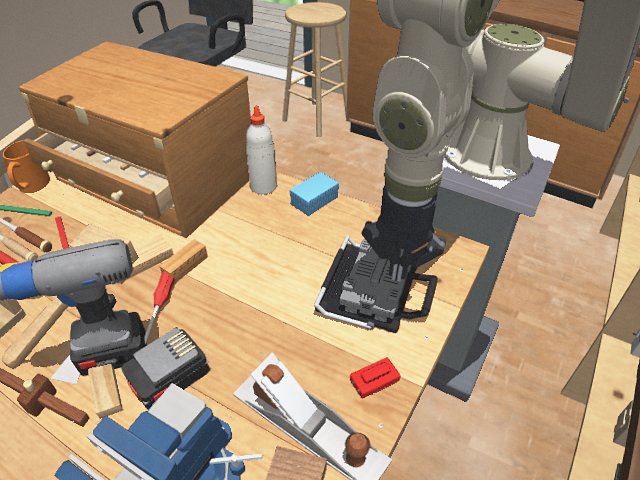

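The cover sits on the box. Now pressing tab 1.

Call:
step_arm --moves '[[[-1, 0, 34], [0, 0, 0], 0], [[-1, 0, 37], [0, 0, 0], 0], [[-1, 0, 40], [0, 0, 0], 0], [[-1, 0, 43], [0, 0, 0], 0], [[-1, 0, 46], [0, 0, 0], 0], [[-1, 0, 47.5], [0, 0, 0], 0], [[-1, 0, 48], [0, 0, 0], 0], [[-1, 0, 48], [0, 0, 0], 0]]'

```text
clock: 21.03
tcp_pos: [0.5774, -0.002, 0.0514]
orientation: [0.001, -0.086, 0.996, -0.0]
wrist_force: [-1.0, -0.6, 0.1]
finger_gap: 0.0002
grip_force: 0.0
```

```bash
python3 - <<'E'
from h import *
print(tool()[0],telemetry.get_state()['wrist_force'])
E
```

```text
[ 0.57744663 -0.00196281  0.05137847] [-0.95059874 -0.62131244  0.14479635]
```

Call:
step_arm --moves '[[[0, 0, 1], [0, 0, 0], 0], [[0, 0, 2], [0, 0, 0], 0], [[0, 0, 2], [0, 0, 0], 0]]'

```text
clock: 21.28
tcp_pos: [0.5776, -0.002, 0.0501]
orientation: [0.001, -0.086, 0.996, -0.0]
wrist_force: [-2.1, -0.9, 6.3]
finger_gap: 0.0003
grip_force: 3.4
```

Call:
step_arm --moves '[[[0, 0, -30], [0, 0, 0], 0], [[0, 0, -49], [0, 0, 0], 0], [[96, 0, -49], [0, 0, 0], 0], [[96, 0, -49], [0, 0, 0], 0], [[96, 0, -49], [0, 0, 0], 0], [[96, 0, -49], [0, 0, 0], 0], [[96, 0, -15], [0, 0, 0], 0], [[96, 0, -10], [0, 0, 0], 0]]'

```text
clock: 21.95
tcp_pos: [0.482, -0.0183, 0.0566]
orientation: [-0.0, -0.086, 0.996, 0.0]
wrist_force: [-0.9, 0.2, 0.4]
finger_gap: -0.0004
grip_force: 0.7
```

Call:
step_arm --moves '[[[0, 0, 2], [0, 0, 0], 0], [[0, 0, 4], [0, 0, 0], 0], [[0, 0, 6], [0, 0, 0], 0], [[0, 0, 8], [0, 0, 0], 0], [[0, 0, 9.5], [0, 0, 0], 0], [[0, 0, 10], [0, 0, 0], 0], [[0, 0, 10], [0, 0, 0], 0]]'

```text
clock: 22.53
tcp_pos: [0.483, -0.0183, 0.05]
orientation: [0.001, -0.087, 0.996, -0.0]
wrist_force: [-3.8, 1.1, 9.4]
finger_gap: -0.0001
grip_force: 4.5
```

Call:
step_arm --moves '[[[0, 0, -30], [0, 0, 0], 0], [[0, 0, -45], [0, 0, 0], 0], [[0, 0, -45], [0, 0, 0], 0]]'

```text
clock: 22.78
tcp_pos: [0.4857, -0.0189, 0.0973]
orientation: [0.003, -0.087, 0.996, -0.001]
wrist_force: [-0.2, -0.5, 0.4]
finger_gap: -0.0005
grip_force: 0.0
```

```bash
python3 - <<'E'
from h import *
l=np.radians(-80);ex=np.array([np.cos(l),np.sin(l)]);ey=np.array([-ex[1],ex[0]])
b=np.array([535.4,-48.9])-71*ey
plan((*b,95,100)); print(tool()[0])
im=imaging.read_camera('wrist');cv2.imwrite('pics/w12.png',np.clip(im.astype(float)*1.5,0,255).astype('uint8')[:,:,::-1])
E
```

```text
(np.float64(465.4786495361332), np.float64(-61.22902061435206), 95, 100) shift [ 27.3 -38.2   2.3] turn [-0.003  0.007 -0.001]
[ 0.48572134 -0.01888349  0.09733757]
```

View pics/w12.png

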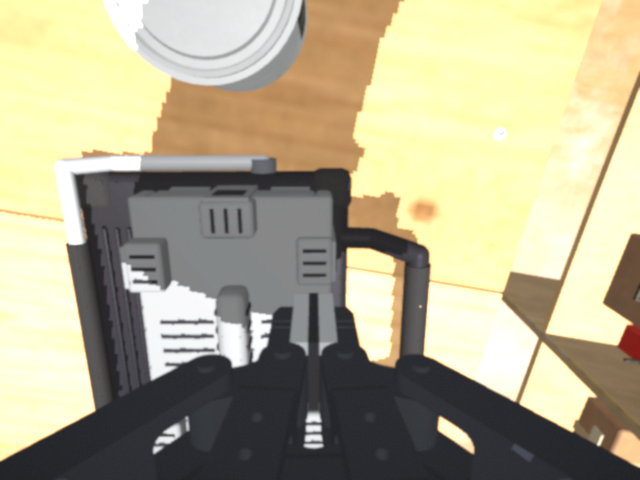

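Tab 2 (317,260) looks lower than the neighbouring tabs. Continuing with tab 3.

Call:
step_arm --moves '[[[24, -39, 0], [0, 0, 0], 0], [[24, -39, 0], [0, 0, 0], 0], [[24, -39, 30], [0, 0, 0], 0], [[24, -39, 42], [0, 0, 0], 0], [[24, -39, 45], [0, 0, 0], 0], [[24, -39, 47], [0, 0, 0], 0], [[24, -39, 49], [0, 0, 0], 0], [[24, -39, 51], [0, 0, 0], 0]]'

```text
clock: 23.5
tcp_pos: [0.4658, -0.062, 0.0483]
orientation: [0.001, -0.086, 0.996, -0.002]
wrist_force: [-24.7, 2.9, 82.4]
finger_gap: -0.0001
grip_force: 41.0
```

Call:
step_arm --moves '[[[0, 0, 2], [0, 0, 0], 0], [[0, 0, 4], [0, 0, 0], 0], [[0, 0, 4.5], [0, 0, 0], 0], [[0, 0, 4.5], [0, 0, 0], 0]]'

```text
clock: 23.83
tcp_pos: [0.4659, -0.062, 0.048]
orientation: [0.002, -0.086, 0.996, -0.003]
wrist_force: [-32.6, 4.9, 101.4]
finger_gap: -0.0001
grip_force: 50.6
```

Call:
step_arm --moves '[[[0, 0, -30], [0, 0, 0], 0], [[0, 0, -50], [0, 0, 0], 0], [[-24, -39, -50], [0, 0, 0], 0], [[-24, -39, -50], [0, 0, 0], 0], [[-24, -39, -20], [0, 0, 0], 0], [[-24, -39, -10], [0, 0, 0], 0], [[-24, -39, -10], [0, 0, 0], 0]]'

```text
clock: 24.42
tcp_pos: [0.4984, -0.0969, 0.0499]
orientation: [0.002, -0.086, 0.996, -0.002]
wrist_force: [-0.2, -2.2, 12.5]
finger_gap: -0.0001
grip_force: 6.1
```

```bash
python3 - <<'E'
from h import *
l=np.radians(-80);ex=np.array([np.cos(l),np.sin(l)]);ey=np.array([-ex[1],ex[0]])
b=np.array([535.4,-48.9])+39*ex-48*ey
plan((*b,60,100)); print(tool()[0])
E
```

```text
(np.float64(494.9015067844243), np.float64(-95.64261489548876), 60, 100) shift [  3.2   1.8 -10.1] turn [-0.004  0.004 -0.002]
[ 0.49840632 -0.09690055  0.04990086]
```

Call:
step_arm --moves '[[[0, 0, -20], [0, 0, 0], 0], [[0, 0, -45], [0, 0, 0], 0], [[0, 0, -45], [0, 0, 0], 0], [[0, 0, -45], [0, 0, 0], 0], [[0, 0, -45], [0, 0, 0], 0]]'

```text
clock: 24.83
tcp_pos: [0.4951, -0.0949, 0.092]
orientation: [-0.001, -0.086, 0.996, 0.0]
wrist_force: [0.4, -0.2, 0.1]
finger_gap: 0.0003
grip_force: 0.0
```

```bash
python3 - <<'E'
from h import *
l=np.radians(-80);ex=np.array([np.cos(l),np.sin(l)]);ey=np.array([-ex[1],ex[0]])
t,r=tool();print(t)
b=np.array([535.4,-48.9])+39*ex+48*ey
plan((*b,95,100))
im,P=shot('wrist')
cv2.imwrite('pics/w13.png',np.clip(im.astype(float)*1.5,0,255).astype('uint8')[:,:,::-1])
# has the lamp shifted? handle/pocket check by dark outline from top
T,Q=shot('top','t4.png')
E
```

```text
[ 0.49508468 -0.09494603  0.09200987]
(np.float64(589.4430510735963), np.float64(-78.97238983946345), 95, 100) shift [-95.7  -0.5  -3.1] turn [ 0.001 -0.002 -0.002]
```

Call:
step_arm --moves '[[[-96, 0, 0], [0, 0, 0], 0], [[-96, 0, 0], [0, 0, 0], 0], [[-96, 0, 0], [0, 0, 0], 0], [[-96, 0, 20], [0, 0, 0], 0], [[-96, 0, 29], [0, 0, 0], 0], [[-96, 0, 29], [0, 0, 0], 0], [[-96, 0, 29], [0, 0, 0], 0]]'

```text
clock: 25.52
tcp_pos: [0.5882, -0.0782, 0.0626]
orientation: [-0.002, -0.086, 0.996, 0.001]
wrist_force: [0.2, -0.1, -0.0]
finger_gap: -0.0001
grip_force: 0.0
```

Call:
step_arm --moves '[[[0, 0, 3], [0, 0, 0], 0], [[0, 0, 6], [0, 0, 0], 0], [[0, 0, 9], [0, 0, 0], 0], [[0, 0, 12], [0, 0, 0], 0], [[0, 0, 13], [0, 0, 0], 0], [[0, 0, 13.5], [0, 0, 0], 0], [[0, 0, 13.5], [0, 0, 0], 0]]'

```text
clock: 26.1
tcp_pos: [0.5905, -0.0788, 0.051]
orientation: [0.0, -0.086, 0.996, -0.0]
wrist_force: [-0.5, -0.7, 1.0]
finger_gap: 0.0002
grip_force: 0.6
```

Call:
step_arm --moves '[[[0, 0, -20], [0, 0, 0], 0], [[0, 0, -42], [0, 0, 0], 0], [[0, 0, -42], [0, 0, 0], 0], [[-23, 39, -42], [0, 0, 0], 0], [[-23, 39, -42], [0, 0, 0], 0], [[-23, 39, -20], [0, 0, 0], 0], [[-23, 39, -13.5], [0, 0, 0], 0], [[-23, 39, -13.5], [0, 0, 0], 0]]'

```text
clock: 26.77
tcp_pos: [0.6039, -0.0356, 0.0615]
orientation: [-0.003, -0.087, 0.996, 0.001]
wrist_force: [-0.6, 0.8, -0.2]
finger_gap: -0.0002
grip_force: 0.0
```

```bash
python3 - <<'E'
from h import *
l=np.radians(-80);ex=np.array([np.cos(l),np.sin(l)]);ey=np.array([-ex[1],ex[0]])
plan((*(np.array([535.4,-48.9])+71*ey),60,100)); print(tool()[0])
E
```

```text
(np.float64(605.3213504638668), np.float64(-36.57097938564794), 60, 100) shift [-1.2 -1.3  1.5] turn [ 0.002 -0.005 -0.001]
[ 0.60390933 -0.03555052  0.06154909]
```

Call:
step_arm --moves '[[[-1, -1, 3], [0, 0, 0], 0], [[-1, -1, 6], [0, 0, 0], 0], [[-1, -1, 9], [0, 0, 0], 0], [[-1, -1, 11], [0, 0, 0], 0], [[-1, -1, 13], [0, 0, 0], 0], [[-1, -1, 14], [0, 0, 0], 0], [[-1, -1, 14], [0, 0, 0], 0]]'

```text
clock: 27.35
tcp_pos: [0.608, -0.0375, 0.0508]
orientation: [0.001, -0.086, 0.996, -0.0]
wrist_force: [0.0, -1.0, 3.0]
finger_gap: -0.0001
grip_force: 1.5
```

Call:
step_arm --moves '[[[0, 0, -40], [0, 0, 0], 0], [[0, 0, -80], [0, 0, 0], 0], [[60, 0, -130], [0, 0, 0], 0], [[60, 0, -140], [0, 0, 0], 0], [[60, 0, -140], [0, 0, 0], 0], [[60, 0, -140], [0, 0, 0], 0], [[60, 0, -140], [0, 0, 0], 0], [[60, 0, -140], [0, 0, 0], 0]]'

```text
clock: 28.02
tcp_pos: [0.5482, -0.0473, 0.1889]
orientation: [-0.001, -0.087, 0.996, 0.0]
wrist_force: [-0.6, -0.1, 0.1]
finger_gap: -0.0
grip_force: 0.0
```

```bash
python3 - <<'E'
from h import *
t,r=tool();print(t)
im,P=shot('wrist')
b=np.clip(im.astype(float)*1.5,0,255).astype('uint8')
l=np.radians(-80);ex=np.array([np.cos(l),np.sin(l)]);ey=np.array([-ex[1],ex[0]])
C=np.array([535.4,-48.9])
tabs=[(-39,48),(-39,-48),(0,-71),(39,-48),(39,48),(0,71)]
tiles=[]
for x,y in tabs:
    w=C+x*ex+y*ey; p=proj(P,[w[0]/1e3,w[1]/1e3,.051])[0]; print(np.round(p))
cv2.imwrite('pics/w14.png',b[:,:,::-1])
S,Q=shot('scene')
o=[proj(Q,[(C[0])/1e3,C[1]/1e3,.05])[0]]; x0,y0=(o[0]-[75,60]).astype(int)
c=np.clip(S[y0:y0+120,x0:x0+150].astype(float)*1.5,0,255).astype('uint8'); c=cv2.resize(c,None,fx=3.2,fy=3.2,interpolation=cv2.INTER_CUBIC)
w=cv2.resize(b,(480,360)); h=min(c.shape[0],360)
out=np.zeros((384+360,480,3),'uint8'); out=np.zeros((384,800,3),'uint8')
out[:384,:400]=cv2.resize(c,(400,384)); out[:300,400:]=cv2.resize(b,(400,300))
cv2.imwrite('pics/mix.png',out[:,:,::-1])
E
```

```text
[ 0.54821876 -0.04727979  0.18894714]
[369. 271.]
[374. 130.]
[313.  91.]
[252. 130.]
[258. 271.]
[313. 301.]
```

```bash
python3 - <<'E'
from h import *
plan((494.9,-95.6,80,100))
E
```

```text
(494.9, -95.6, 80, 100) shift [ 60.4 -38.6 108.7] turn [ 0.001 -0.002 -0.001]
```

Call:
step_arm --moves '[[[60, -39, 60], [0, 0, 0], 0], [[60, -39, 90], [0, 0, 0], 0], [[60, -39, 120], [0, 0, 0], 0], [[60, -39, 134], [0, 0, 0], 0], [[60, -39, 135], [0, 0, 0], 0], [[60, -39, 135], [0, 0, 0], 0], [[60, -39, 135], [0, 0, 0], 0], [[60, -39, 135], [0, 0, 0], 0]]'

```text
clock: 28.78
tcp_pos: [0.496, -0.0959, 0.0549]
orientation: [-0.0, -0.087, 0.996, 0.0]
wrist_force: [0.5, 0.6, 0.5]
finger_gap: -0.0
grip_force: 0.0
```

Call:
step_arm --moves '[[[0, 0, -15], [0, 0, 0], 0], [[23, 39, -15], [0, 0, 0], 0], [[23, 39, -15], [0, 0, 0], 0], [[23, 39, 0], [0, 0, 0], 0], [[23, 39, 0], [0, 0, 0], 0], [[23, 39, 0], [0, 0, 0], 0]]'

```text
clock: 29.28
tcp_pos: [0.4662, -0.0613, 0.0552]
orientation: [-0.001, -0.087, 0.996, 0.0]
wrist_force: [0.4, 0.0, 0.9]
finger_gap: -0.0002
grip_force: 0.0
```

Call:
step_arm --moves '[[[0, 0, -15], [0, 0, 0], 0], [[-23, 39, -15], [0, 0, 0], 0], [[-23, 39, -15], [0, 0, 0], 0], [[-23, 39, 0], [0, 0, 0], 0], [[-23, 39, 0], [0, 0, 0], 0], [[-23, 39, 0], [0, 0, 0], 0]]'

```text
clock: 29.78
tcp_pos: [0.482, -0.0191, 0.0551]
orientation: [-0.001, -0.087, 0.996, 0.0]
wrist_force: [0.4, 0.5, -0.1]
finger_gap: 0.0005
grip_force: 0.0
```

All six tabs are down (no contact at 55 mm). Next, the kickstand bar.

Call:
step_arm --moves '[[[0, 0, -40], [0, 0, 0], 0], [[-20, -60, -55], [0, 0, 0], 30], [[-48, -123, -55], [0, 0, 0], 30], [[-48, -123, -55], [0, 0, 0], 30], [[-48, -123, -55], [0, 0, 0], 30], [[-48, -123, -40], [0, 0, 0], 30], [[-48, -123, -20], [0, 0, 0], 30], [[-48, -123, -20], [0, 0, 0], 30]]' --grip_force 20

```text
clock: 30.45
tcp_pos: [0.5486, -0.1322, 0.0724]
orientation: [-0.003, -0.086, 0.996, 0.001]
wrist_force: [-0.8, 0.0, -0.2]
finger_gap: 0.03
grip_force: 0.0
```

```bash
python3 - <<'E'
from h import *
plan((550,-131.6,50,100)); t,r=tool();print(t)
im,P=shot('wrist')
print(proj(P,[.550,-.1316,.030]),proj(P,[.550-.04924,-.1316-.0087,.030]))
b=np.clip(im.astype(float)*1.5,0,255).astype('uint8'); cv2.imwrite('pics/w15.png',b[:,:,::-1])
# profile across the sleeve (world line along ex) 30 mm to -ey of the centre
g=cv2.cvtColor(im,cv2.COLOR_RGB2GRAY)
for y in (-35,-45):
  for x in range(50,92,2):
    l=np.radians(-80);ex=np.array([np.cos(l),np.sin(l)]);ey=np.array([-ex[1],ex[0]])
    w=(np.array([535.4,-48.9])+(15+x)*ex+y*ey)/1e3; p=proj(P,[*w,.028])[0].astype(int); print((x,int(g[p[1],p[0]])),end=' ')
  print()
E
```

```text
(550, -131.6, 50, 100) shift [-1.6  0.3 22.4] turn [ 0.003 -0.005 -0.003]
[ 0.54857072 -0.13217642  0.07242381]
[[312.06608634 276.64476172]] [[311.70073008 168.78241751]]
(50, 34) (52, 34) (54, 28) (56, 34) (58, 34) (60, 29) (62, 33) (64, 28) (66, 32) (68, 33) (70, 34) (72, 31) (74, 87) (76, 122) (78, 120) (80, 120) (82, 120) (84, 117) (86, 113) (88, 113) (90, 117) 
(50, 35) (52, 33) (54, 28) (56, 33) (58, 32) (60, 29) (62, 34) (64, 30) (66, 33) (68, 33) (70, 35) (72, 30) (74, 64) (76, 115) (78, 115) (80, 115) (82, 116) (84, 117) (86, 118) (88, 121) (90, 121)
```

Call:
step_arm --moves '[[[0, 0, 25], [0, 0, 0], 30], [[0, 0, 40], [0, 0, 0], 30], [[0, 0, 48], [0, 0, 0], 30], [[0, 0, 52], [0, 0, 0], 30], [[0, 0, 54], [0, 0, 0], 30], [[0, 0, 54], [0, 0, 0], 30], [[0, 0, 54], [0, 0, 0], 30]]'

```text
clock: 31.08
tcp_pos: [0.5517, -0.1324, 0.0223]
orientation: [0.001, -0.087, 0.996, -0.0]
wrist_force: [1.3, -0.2, 0.9]
finger_gap: 0.0299
grip_force: 0.0
```

Call:
step_arm --moves '[[[0, 0, 0], [0, 0, 0], 4], [[0, 0, 0], [0, 0, 0], 4], [[0, 0, 0], [0, 0, 0], 4], [[0, 0, 0], [0, 0, 0], 4], [[0, 0, 0], [0, 0, 0], 4], [[0, 0, 0], [0, 0, 0], 4]]'

```text
clock: 31.58
tcp_pos: [0.5515, -0.1323, 0.0216]
orientation: [0.001, -0.087, 0.996, -0.0]
wrist_force: [1.8, 0.1, 2.0]
finger_gap: 0.0095
grip_force: 22.3
```

Call:
step_arm --moves '[[[0, 0, 0], [0, 0, 0], 24], [[0, 0, 2], [0, 0, 0], 24], [[0, 0, 5], [0, 0, 0], 24], [[0, 0, 5], [0, 0, 0], 24], [[0, 0, 5], [0, 0, 0], 4], [[0, 0, 5], [0, 0, 0], 4], [[0, 0, 5], [0, 0, 0], 4], [[0, 0, 5], [0, 0, 0], 4]]'

```text
clock: 32.25
tcp_pos: [0.5506, -0.1322, 0.016]
orientation: [-0.0, -0.086, 0.996, -0.0]
wrist_force: [-0.8, -1.0, -0.8]
finger_gap: 0.0102
grip_force: 21.4
```

```bash
python3 - <<'E'
from h import *
s=telemetry.get_state();print(s['tcp_pos'],s['wrist_force'],s['finger_gap'],s['grip_force'])
for a in np.arange(0,.58,.07): print(round(a,2), np.round([97*(np.cos(.1752)-np.cos(.1752+a)), -97*(np.sin(.1752+a)-np.sin(.1752))],1))
E
```

```text
[ 0.55055248 -0.13224049  0.01602713] [-0.79858046 -1.04035559 -0.77257304] 0.010238477559159643 21.380639970302582
0.0 [ 0. -0.]
0.07 [ 1.4 -6.6]
0.14 [  3.3 -13.2]
0.21 [  5.6 -19.5]
0.28 [  8.4 -25.7]
0.35 [ 11.6 -31.7]
0.42 [ 15.2 -37.5]
0.49 [ 19.2 -43. ]
0.56 [ 23.6 -48.2]
```

Call:
step_arm --moves '[[[0, 1.4, -6.6], [0, 0, 0], 4], [[0, 3.3, -13.2], [0, 0, 0], 4], [[0, 5.6, -19.5], [0, 0, 0], 4], [[0, 8.4, -25.7], [0, 0, 0], 4], [[0, 11.6, -31.7], [0, 0, 0], 4], [[0, 15.2, -37.5], [0, 0, 0], 4], [[0, 19.2, -43], [0, 0, 0], 4], [[0, 23, -47.5], [0, 0, 0], 4]]'

```text
clock: 32.92
tcp_pos: [0.5473, -0.1096, 0.0649]
orientation: [0.0, -0.086, 0.996, -0.001]
wrist_force: [-0.3, -3.4, -0.9]
finger_gap: 0.0097
grip_force: 20.4
```

Call:
step_arm --moves '[[[0, 1, -1], [0, 0, 0], 4], [[0, 2, -2], [0, 0, 0], 4], [[0, 2.5, -2.5], [0, 0, 0], 4], [[0, 2.5, -2.5], [0, 0, 0], 4]]'

```text
clock: 33.25
tcp_pos: [0.5473, -0.1074, 0.0668]
orientation: [0.001, -0.086, 0.996, -0.001]
wrist_force: [-1.6, -4.0, 3.1]
finger_gap: 0.0102
grip_force: 20.7
```

Kickstand reached its stop. Release it and go to the handle.

Call:
step_arm --moves '[[[0, 0, 0], [0, 0, 0], 26], [[0, 0, 0], [0, 0, 0], 26], [[0, 0, 0], [0, 0, 0], 26], [[0, 0, -40], [0, 0, 0], 26], [[0, 0, -70], [0, 0, 0], 26], [[0, 0, -70], [0, 0, 0], 26], [[0, 0, -70], [0, 0, 0], 26]]'

```text
clock: 33.83
tcp_pos: [0.5483, -0.1072, 0.1383]
orientation: [0.002, -0.087, 0.996, -0.001]
wrist_force: [1.1, -0.1, -0.8]
finger_gap: 0.026
grip_force: 0.0
```

Call:
step_arm --moves '[[[1, 155, 0], [0, 0, 0], 36], [[1, 155, 0], [0, 0, 0], 36], [[1, 155, 0], [0, 0, 0], 36], [[1, 155, 0], [0, 0, 0], 36], [[1, 155, 0], [0, 0, 0], 36], [[1, 155, 20], [0, 0, 0], 36], [[1, 155, 50], [0, 0, 0], 36], [[1, 155, 50], [0, 0, 0], 36]]'

```text
clock: 34.5
tcp_pos: [0.5146, 0.046, 0.0809]
orientation: [-0.005, -0.087, 0.996, 0.001]
wrist_force: [-0.6, -0.6, -1.8]
finger_gap: 0.0357
grip_force: 0.0
```

```bash
python3 - <<'E'
from h import *
t,r=tool(); print(t); plan((518.9,44.6,60,100))
out=np.zeros((480,800,3),'uint8')
S,Q=shot('scene','s5.png'); T,Q2=shot('top','t5.png'); W,P=shot('wrist','w16.png')
p=proj(Q,[.54,-.06,.04])[0].astype(int); c=S[p[1]-100:p[1]+100,p[0]-100:p[0]+100]
out[:400,:400]=cv2.resize(np.clip(c*1.4,0,255).astype('uint8'),(400,400)); out[:300,400:]=cv2.resize(np.clip(W*1.4,0,255).astype('uint8'),(400,300))
cv2.imwrite('pics/mix2.png',out[:,:,::-1])
E
```

```text
[0.51457241 0.04601672 0.08085371]
(518.9, 44.6, 60, 100) shift [-4.2 -2.2 20.8] turn [ 0.002 -0.009 -0.001]
```

View pics/mix2.png

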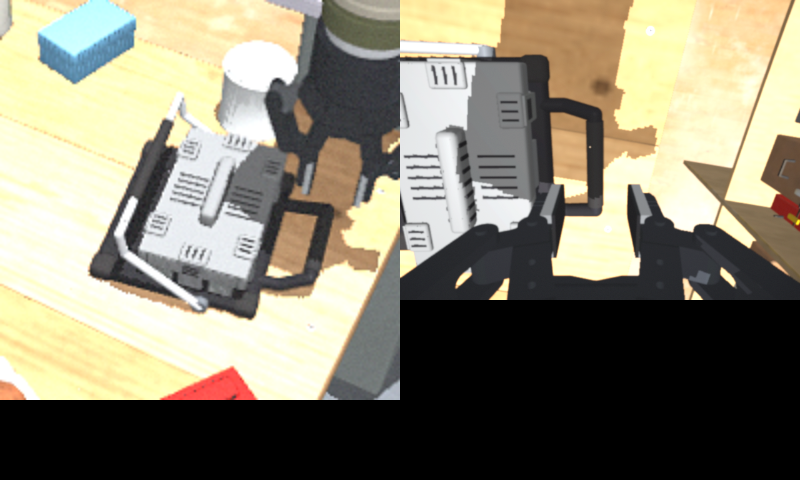

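The view shows the stand's wires raised, all tabs low, and the handle bar between the open fingers (wrist pixel about (312,240)).

Call:
step_arm --moves '[[[-4, -2, 25], [0, 0, 0], 30], [[-4, -2, 45], [0, 0, 0], 30], [[-4, -2, 58], [0, 0, 0], 30], [[-4, -2, 66], [0, 0, 0], 30], [[-4, -2, 69], [0, 0, 0], 30], [[-4, -2, 69], [0, 0, 0], 30], [[-4, -2, 69], [0, 0, 0], 30]]'

```text
clock: 35.23
tcp_pos: [0.5241, 0.044, 0.0183]
orientation: [0.001, -0.086, 0.996, -0.0]
wrist_force: [-0.1, -0.2, -0.4]
finger_gap: 0.03
grip_force: 0.0
```

Call:
step_arm --moves '[[[0, 0, 0], [0, 0, 0], 6], [[0, 0, 0], [0, 0, 0], 6], [[0, 0, 0], [0, 0, 0], 6], [[0, 0, 0], [0, 0, 0], 6], [[0, 0, 0], [0, 0, 0], 6], [[0, 0, 0], [0, 0, 0], 6]]' --grip_force 25

```text
clock: 35.73
tcp_pos: [0.5241, 0.0447, 0.0186]
orientation: [0.001, -0.087, 0.996, 0.0]
wrist_force: [-1.1, 2.9, 5.3]
finger_gap: 0.013
grip_force: 25.4
```

```bash
python3 - <<'E'
from h import *
print(tool()[0])
def sh(th):
    c,s=np.cos(th),np.sin(th)
    return np.array([-183*c+22*s,183*s+22*c]) if th<=np.pi/2 else np.array([14-183*c*1+8*s,183*s+8*c])
for d in list(range(0,111,5)): 
    a=sh(np.radians(d))-sh(0); print(d,np.round([-a[0],-a[1]],1))
E
```

```text
[0.52410736 0.04474935 0.01858444]
0 [-0. -0.]
5 [ -2.6 -15.9]
10 [ -6.6 -31.4]
15 [-11.9 -46.6]
20 [-18.6 -61.3]
25 [-26.4 -75.3]
30 [-35.5 -88.6]
35 [ -45.7 -101. ]
40 [ -57.  -112.5]
45 [ -69.2 -123. ]
50 [ -82.2 -132.3]
55 [ -96.1 -140.5]
60 [-110.6 -147.5]
65 [-125.6 -153.2]
70 [-141.1 -157.5]
75 [-156.9 -160.5]
80 [-172.9 -162. ]
85 [-189.  -162.2]
90 [-205. -161.]
95 [-220.9 -159.6]
100 [-236.7 -156.8]
105 [-252.1 -152.7]
110 [-267.1 -147.2]
```

Call:
step_arm --moves '[[[0, 0, 0], [0, 0, 0], 28], [[0, 0, 0], [0, 0, 0], 28], [[0, 0, 5], [0, 0, 0], 28], [[0, 0, 9], [0, 0, 0], 28], [[0, 0, 9], [0, 0, 0], 28], [[0, 0, 9], [0, 0, 0], 28]]'

```text
clock: 36.23
tcp_pos: [0.5225, 0.0441, 0.0075]
orientation: [-0.001, -0.086, 0.996, 0.0]
wrist_force: [0.9, -0.4, -0.0]
finger_gap: 0.028
grip_force: 0.0
```

Call:
step_arm --moves '[[[0, 0, 0], [0, 0, 0], 6], [[0, 0, 0], [0, 0, 0], 6], [[0, 0, 0], [0, 0, 0], 6], [[0, 0, 0], [0, 0, 0], 6], [[0, 0, 0], [0, 0, 0], 6]]'

```text
clock: 36.65
tcp_pos: [0.523, 0.0443, 0.0081]
orientation: [-0.0, -0.087, 0.996, 0.0]
wrist_force: [0.5, 0.6, -1.9]
finger_gap: 0.0132
grip_force: 24.3
```

Call:
step_arm --moves '[[[0, -1.3, -8], [0, 0, 0], 6], [[0, -2.6, -15.9], [0, 0, 0], 6], [[0, -4.5, -23.5], [0, 0, 0], 6], [[0, -6.6, -31.4], [0, 0, 0], 6], [[0, -9, -39], [0, 0, 0], 6], [[0, -11.9, -46.6], [0, 0, 0], 6]]'

```text
clock: 37.15
tcp_pos: [0.5253, 0.0324, 0.056]
orientation: [0.0, -0.087, 0.996, 0.0]
wrist_force: [-0.2, 2.2, -3.5]
finger_gap: 0.013
grip_force: 24.4
```

Call:
step_arm --moves '[[[0, -6.7, -14.7], [0, 0, 0], 6], [[0, -14.5, -28.7], [0, 0, 0], 6], [[0, -23.6, -42], [0, 0, 0], 6], [[0, -33.8, -54.4], [0, 0, 0], 6], [[0, -45.1, -65.9], [0, 0, 0], 6], [[0, -57.3, -76.4], [0, 0, 0], 6], [[0, -63.7, -81.2], [0, 0, 0], 6], [[0, -63.7, -81.2], [0, 0, 0], 6]]'

```text
clock: 37.82
tcp_pos: [0.5376, -0.0309, 0.1387]
orientation: [0.002, -0.086, 0.996, 0.0]
wrist_force: [-0.6, 7.8, 5.6]
finger_gap: 0.0129
grip_force: 25.1
```

Call:
step_arm --moves '[[[0, -6.6, -4.5], [0, 0, 0], 6], [[0, -13.4, -8.6], [0, 0, 0], 6], [[0, -20.5, -12.7], [0, 0, 0], 6], [[0, -27.6, -16.2], [0, 0, 0], 6], [[0, -35, -19.7], [0, 0, 0], 6], [[0, -42.4, -22.5], [0, 0, 0], 6], [[0, -50, -25.4], [0, 0, 0], 6], [[0, -50, -25.4], [0, 0, 0], 6]]'

```text
clock: 38.48
tcp_pos: [0.546, -0.0804, 0.1637]
orientation: [0.002, -0.086, 0.996, -0.001]
wrist_force: [-0.8, 5.1, 9.8]
finger_gap: 0.0133
grip_force: 26.4
```

```bash
python3 - <<'E'
from h import *
s=telemetry.get_state(); print(s['tcp_pos'],s['wrist_force'],s['finger_gap'],s['grip_force'])
l=np.radians(-80);ex=np.array([np.cos(l),np.sin(l)])
d=np.array(s['tcp_pos'])*1e3-[523,44.3,8.1]; print(d[:2]@ex,d[2])
E
```

```text
[ 0.54597588 -0.08036152  0.16368823] [-0.77330229  5.10910839  9.83411043] 0.013291071437062702 26.370820999145508
126.75735090424895 155.58822809007123
```

Call:
step_arm --moves '[[[0, -7.7, -4.5], [0, 0, 0], 6], [[0, -15.5, -6.5], [0, 0, 0], 6], [[0, -23.4, -8.2], [0, 0, 0], 6], [[0, -31.3, -9.5], [0, 0, 0], 6], [[0, -39.3, -10.3], [0, 0, 0], 6], [[0, -47.3, -11], [0, 0, 0], 6], [[0, -55.3, -11.2], [0, 0, 0], 6], [[0, -55.3, -11.2], [0, 0, 0], 6]]'

```text
clock: 39.15
tcp_pos: [0.5553, -0.1362, 0.1729]
orientation: [0.001, -0.086, 0.996, -0.001]
wrist_force: [3.1, 1.1, 4.4]
finger_gap: 0.0128
grip_force: 26.7
```

```bash
python3 - <<'E'
from h import *
s=telemetry.get_state(); print(s['tcp_pos'],s['wrist_force'],s['ft_torque'],s['finger_gap'],s['grip_force'])
S,Q=shot('scene','s6.png'); T,Q2=shot('top','t6.png'); W,P=shot('wrist','w17.png')
E
```

```text
[ 0.55526626 -0.13619568  0.17294982] [3.12083566 1.07180781 4.38013144] [ 0.39962463 -0.39751276  0.07677828] 0.012821385690942596 26.718068718910217
```

Call:
step_arm --moves '[[[0, -7, 0], [0, 0, 0], 6], [[0, -14.5, 0.5], [0, 0, 0], 6], [[0, -22.5, 1], [0, 0, 0], 6], [[0, -30.5, 1.5], [0, 0, 0], 6], [[0, -38.4, 2], [0, 0, 0], 6], [[0, -46.3, 3.5], [0, 0, 0], 6], [[0, -54.2, 5], [0, 0, 0], 6], [[0, -54.2, 5], [0, 0, 0], 6]]'

```text
clock: 39.97
tcp_pos: [0.5636, -0.1894, 0.167]
orientation: [-0.0, -0.086, 0.996, -0.0]
wrist_force: [2.5, -0.0, 0.6]
finger_gap: 0.0125
grip_force: 27.3
```

Call:
step_arm --moves '[[[0, -4, 1], [0, 0, 0], 6], [[0, -8, 2], [0, 0, 0], 6], [[0, -12, 3], [0, 0, 0], 6], [[0, -16, 4.2], [0, 0, 0], 6], [[0, -20, 5.5], [0, 0, 0], 6], [[0, -24, 7], [0, 0, 0], 6], [[0, -27, 8.2], [0, 0, 0], 6], [[0, -27, 8.2], [0, 0, 0], 6]]'

```text
clock: 40.63
tcp_pos: [0.5681, -0.2148, 0.159]
orientation: [-0.0, -0.086, 0.996, -0.0]
wrist_force: [0.4, -1.5, -0.5]
finger_gap: 0.0128
grip_force: 27.8
```

```bash
python3 - <<'E'
from h import *
s=telemetry.get_state(); print(s['tcp_pos'],s['wrist_force'],s['ft_torque'],s['finger_gap'],s['grip_force'])
S,Q=shot('scene','s7.png'); T,Q2=shot('top','t7.png'); W,P=shot('wrist','w18.png')
E
```

```text
[ 0.56805513 -0.21475896  0.15896093] [ 0.37261367 -1.45326868 -0.47214639] [ 0.0269199   0.09675819 -0.11099085] 0.012772163071531334 27.809305787086487
```

Call:
step_arm --moves '[[[0, -2, 1], [0, 0, 0], 6], [[0, -3, 2], [0, 0, 0], 6], [[0, -5, 3], [0, 0, 0], 6], [[0, -6, 4], [0, 0, 0], 6], [[0, -6, 4], [0, 0, 0], 6], [[0, -6, 4], [0, 0, 0], 6]]'

```text
clock: 41.28
tcp_pos: [0.5696, -0.2209, 0.1562]
orientation: [0.0, -0.086, 0.996, -0.001]
wrist_force: [-2.3, -3.4, 5.4]
finger_gap: 0.013
grip_force: 28.5
```

```bash
python3 - <<'E'
from h import *
s=telemetry.get_state(); print(s['tcp_pos'],s['wrist_force'],s['ft_torque'],s['finger_gap'],s['grip_force'])
# where is the cover grip's ridge / slab in the scene view: predicted for a lean of 20 deg
Q=imaging.camera_params('scene'); S,_=shot('scene','s8.png')
l=np.radians(-80);ex=np.r_[np.cos(l),np.sin(l),0];ey=np.r_[-ex[1],ex[0],0];up=np.r_[0,0,1.]
t=np.array(s['tcp_pos'])*1e3; bar=t+[0,0,13.5]
for th in(100,105,110,115):
    a=np.radians(th); X=np.cos(a)*ex-np.sin(a)*up; Z=np.sin(a)*ex+np.cos(a)*up
    L=lambda x,y,z:(bar+X*(x+110)+ey*y+Z*(z-22))/1e3
    pts=[L(73,84,14),L(73,84,0),L(73,-84,0),L(45,50,73)]
    print(th,np.round(proj(Q,pts)).tolist(),[round(p[2]*1e3) for p in pts])
E
```

```text
[ 0.56955277 -0.22091765  0.15621042] [-2.26555976 -3.40723091  5.38385169] [-0.53526349  0.5463371  -0.05990293] 0.012981072059436688 28.459948897361755
100 [[289.0, 309.0], [297.0, 310.0], [328.0, 247.0], [264.0, 280.0]] [-9, -7, -7, 8]
105 [[297.0, 309.0], [305.0, 310.0], [335.0, 247.0], [271.0, 282.0]] [-5, -1, -1, 7]
110 [[305.0, 310.0], [312.0, 310.0], [342.0, 246.0], [279.0, 284.0]] [0, 5, 5, 7]
115 [[313.0, 310.0], [320.0, 309.0], [349.0, 245.0], [286.0, 286.0]] [7, 13, 13, 8]
```

Contact forces show it resting on the edge and foot. Release slowly.

Call:
step_arm --moves '[[[0, 1, -1], [0, 0, 0], 6], [[0, 2, -2], [0, 0, 0], 6], [[0, 2, -2], [0, 0, 0], 18], [[0, 2, -2], [0, 0, 0], 24], [[0, 2, -2], [0, 0, 0], 30], [[0, 2, -2], [0, 0, 0], 36], [[0, 2, -2], [0, 0, 0], 36], [[0, 2, -2], [0, 0, 0], 36]]'

```text
clock: 42.0
tcp_pos: [0.569, -0.2177, 0.1574]
orientation: [-0.0, -0.087, 0.996, 0.0]
wrist_force: [-0.2, -0.7, 0.1]
finger_gap: 0.0362
grip_force: 0.0
```

Call:
step_arm --moves '[[[0, 0, -15], [0, 0, 0], 36], [[0, 0, -35], [0, 0, 0], 36], [[0, 0, -60], [0, 0, 0], 36], [[0, 0, -90], [0, 0, 0], 36], [[0, 0, -90], [0, 0, 0], 36], [[0, 0, -90], [0, 0, 0], 36]]'

```text
clock: 42.5
tcp_pos: [0.5702, -0.2185, 0.2498]
orientation: [0.002, -0.087, 0.996, -0.001]
wrist_force: [-0.8, -0.2, -0.9]
finger_gap: 0.0361
grip_force: 0.0
```

```bash
python3 - <<'E'
from h import *
s=telemetry.get_state(); print(s['tcp_pos'],s['wrist_force'])
W,P=shot('wrist','w19.png'); S,Q=shot('scene','s9.png'); W2=imaging.read_camera('wrist')
print('motion',np.abs(W2.astype(int)-W).max())
# handle bar: dark strip in wrist image around predicted place, profile along tool y
g=cv2.cvtColor(W,cv2.COLOR_RGB2GRAY)
for h in(.165,.170): print(np.round(proj(P,[.5696,-.2209,h])))
p=proj(P,[.5696,-.2209,.170])[0].astype(int)
for dr in(-60,-40,-20): print(dr,g[p[1]+dr,max(p[0]-80,0):p[0]+80:4].tolist())
# slab bottom edge in the scene view: rows of image along the predicted edge
gs=cv2.cvtColor(S,cv2.COLOR_RGB2GRAY); print(gs[285:325:3,270:350:5])
E
```

```text
[ 0.57021405 -0.21845608  0.24982225] [-0.79501167 -0.17862687 -0.88510869]
motion 184
[[308. 243.]]
[[308. 246.]]
-60 [217, 212, 191, 119, 115, 112, 113, 114, 113, 112, 112, 110, 110, 111, 111, 109, 33, 32, 34, 32, 32, 30, 48, 75, 60, 51, 44, 36, 30, 24, 29, 31, 29, 34, 39, 129, 115, 115, 132, 186]
-40 [207, 209, 208, 205, 204, 200, 198, 197, 193, 165, 149, 112, 111, 112, 116, 111, 33, 29, 33, 33, 32, 29, 53, 78, 83, 83, 83, 83, 65, 24, 28, 30, 29, 26, 42, 116, 117, 116, 165, 172]
-20 [204, 203, 204, 203, 205, 205, 203, 205, 203, 204, 204, 208, 207, 207, 207, 189, 39, 30, 33, 33, 32, 29, 61, 78, 83, 83, 83, 83, 52, 26, 28, 43, 46, 24, 69, 152, 176, 187, 173, 173]
[[119 113 125  73  76  30  41 119 199 201  32 229 229 222 222 227]
 [111 114 114  83 117  69  36  32 198 178  94 203 229 230 228 222]
 [162 102 110 116 118 121  37  37 200  32 233 217 219 227 230 228]
 [234 117  98 112 113 112  32  37 191  32 224 229 224 223 229 230]
 [210 194 101 119 114 115  38  37  32  80 222 222 227 230 230 229]
 [105 127 235 117 115 121 121  35  37 231 231 230 228 226 222 229]
 [228 138 116 104 231 125 119  46  41 228 222 228 232 227 222 220]
 [214 228 221 225 223 226 236  40  31 224 226 224 226 230 228 225]
 [221 210 227 222 226 225 224 234 231 230 224 232 229 227 229 231]
 [214 219 217 221 224 224 231 224 228 227 227 222 227 221 227 225]
 [162 226 225 220 217 228 227 231 223 228 229 224 227 225 230 225]
 [190 158 233 218 225 211 228 230 226 224 225 229 226 231 227 227]
 [191 187 188 230 221 222 210 228 221 225 230 224 228 228 228 226]
 [193 192 185 188 218 226 215 220 221 223 220 224 226 224 229 226]]
```

Call:
step_arm --moves '[[[0, 0, -40], [0, 0, 0], 36], [[0, 0, -60], [0, 0, 0], 36], [[0, 0, -60], [0, 0, 0], 36], [[0, 0, -60], [0, 0, 0], 36], [[0, 0, -60], [0, 0, 0], 36], [[0, 0, -60], [0, 0, 0], 36], [[0, 0, -60], [0, 0, 0], 36], [[0, 0, -60], [0, 0, 0], 36]]'

```text
clock: 43.32
tcp_pos: [0.5686, -0.2178, 0.3063]
orientation: [-0.001, -0.087, 0.996, 0.001]
wrist_force: [-0.5, -0.1, 0.4]
finger_gap: 0.0356
grip_force: 0.0
```

```bash
python3 - <<'E'
from h import *
S,Q=shot('scene','s10.png'); W,P=shot('wrist','w20.png'); S2=imaging.read_camera('scene')
d=np.abs(S2.astype(int)-S).max(2); print('moved px',(d[180:330,220:400]>60).sum())
g=cv2.cvtColor(S,cv2.COLOR_RGB2GRAY); gw=cv2.cvtColor(W,cv2.COLOR_RGB2GRAY)
l=np.radians(-80);ex=np.r_[np.cos(l),np.sin(l),0];ey=np.r_[-ex[1],ex[0],0];up=np.r_[0,0,1.]
# pivot edge (73,.,14) on the bench; take it from the grasp: bar at release, th=110.5
for th in(104,107,110.5,114,118):
    a=np.radians(th); X=np.cos(a)*ex-np.sin(a)*up; Z=np.sin(a)*ex+np.cos(a)*up
    E=np.r_[538.0,-63.7,0]+73*ex+14*ex
    L=lambda x,y,z:(E+X*(x-73)+ey*y+Z*(z-14))/1e3
    # fraction dark on handle bar, both views; foot bar sleeve
    hb=[L(-110,y,22) for y in range(-34,35,4)]; fb=[L(45,y,73) for y in range(-46,-20,4)]
    f=lambda G,C,p:np.round(np.mean([G[int(v),int(u)]<75 if 0<=int(v)<480 and 0<=int(u)<640 else 0 for u,v in proj(C,p)]),2)
    print(th,'handle',f(g,Q,hb),f(gw,P,hb),'corner',np.round(proj(Q,[L(73,84,14)])[0]),'barz',round(hb[0][2],3))
E
```

```text
moved px 4
104 handle 0.5 1.0 corner [308. 309.] barz 0.176
107 handle 0.22 0.39 corner [308. 309.] barz 0.173
110.5 handle 1.0 1.0 corner [308. 309.] barz 0.169
114 handle 1.0 1.0 corner [308. 309.] barz 0.164
118 handle 0.0 0.0 corner [308. 309.] barz 0.158
```

```bash
python3 -c "
from h import *
print(env.hand_in())"
```

```text
the job is handed in; nothing more can be done
None
```

The job is handed in, with no verdict returned. Both battery packs found are in the box, and the cover is on with all six tabs snapped down. The lamp stood still on its lower edge, leaning back about 20° on the opened kickstand at the last check. One tab press briefly reached about 106 N at the wrist, under the 120 N limit.

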